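# Load a filter cassette and tighten its holder crosswise

### The job

Lift the white filter cassette out of its grey storage tray and load it into the clamp holder, blue handle towards you, sliding it under the steel press plate until it is fully home against the back stop. Then tighten the four wing nuts clockwise in crisscross order, each followed by the one diagonally opposite, so that the plate comes down evenly: in the first round give every nut only about an eighth of a turn, then go round crosswise again and turn each until it stops. Leave the magnifier, the tin and the glue stick where they are.

Things in the scene. Friction and masses are not known exactly. Their poses are not given: they have to be found in the camera images.
- cassette_mid (a point): Filter cassette: rigid white block 116 long x 58 wide x 22 high mm, dark gasket lines on top, flat blue handle out of its rear end; 0.24 to 0.39 kg. Point: centre of the white block, 11 mm above its underside; x along the block away from the handle, z up. Lies in the tray, underside 12 mm above the table; there only the middle of its long sides is free for fingers.
- cassette_handle (a point): The same cassette: middle of the ribs on its blue handle, 90 mm behind cassette_mid (-x). The handle is 24 mm wide (y) and 18 mm high (3 to 21 mm above the cassette's underside), stands out 48 mm, and ends 16 mm behind this point. Axes as cassette_mid.
- tray: Fixed light grey storage tray, 202 x 112 mm, walls 34 mm high standing 2 to 6 mm off the cassette and its handle all round, but on both long sides open down to its 5 mm floor over the middle 72 mm (finger gaps). Origin: on the table below the middle of the white block; x as the cassette's at the start.
- holder_seat (a point): Fixed aluminium clamp holder, base 142 (x) x 152 (y) mm. Point: where cassette_mid lies when fully home; 31 mm above the table, bed surface 11 mm below it. x: the way the cassette is pushed in, away from the robot; y left; z up. A back stop 59 mm on (x = +59) halts the block within 1 mm of home; the handle then stays outside, cassette_handle at x = -90 mm.
- press_plate_top (a point): Middle of the top of the steel press plate, 132 (x) x 148 (y) x 12 mm, on four studs, held up by springs against the nuts: about 2 mm clear of the cassette when the nuts are loose. 25 mm above holder_seat at the start, 23 mm when down on the cassette. z is its normal; it tips about 1 degree while one nut alone is down.
- nut_a (a joint): Turn of wing nut a (front left seen along the holder's x; diagonally opposite nut_c), rad, growing clockwise seen from above: 0 backed off, 1.7 the firm stop (tight). Starts loose at 0.05 to 0.3. Needs about 0.1 N m, stays where it is left, sinks 2.1 mm a radian.
- nut_a_grip (a point): Centre of the black grip bar of nut a: 58 long x 12 wide x 16 high mm, white dot on one end of its top, about 72 mm above the table, plate 16 mm below. x along the bar, away from the dot; at joint 0 it is the holder's x. Nuts stand 96 mm (holder x) by 108 mm (holder y) apart.
- nut_b (a joint): Turn of wing nut b (back left seen along the holder's x; diagonally opposite nut_d), rad, growing clockwise seen from above: 0 backed off, 1.7 the firm stop (tight). Starts loose at 0.05 to 0.3. Needs about 0.1 N m, stays where it is left, sinks 2.1 mm a radian.
- nut_b_grip (a point): Centre of the black grip bar of nut b: 58 long x 12 wide x 16 high mm, white dot on one end of its top, about 72 mm above the table, plate 16 mm below. x along the bar, away from the dot; at joint 0 it is the holder's x. Nuts stand 96 mm (holder x) by 108 mm (holder y) apart.
- nut_c (a joint): Turn of wing nut c (back right seen along the holder's x; diagonally opposite nut_a), rad, growing clockwise seen from above: 0 backed off, 1.7 the firm stop (tight). Starts loose at 0.05 to 0.3. Needs about 0.1 N m, stays where it is left, sinks 2.1 mm a radian.
- nut_c_grip (a point): Centre of the black grip bar of nut c: 58 long x 12 wide x 16 high mm, white dot on one end of its top, about 72 mm above the table, plate 16 mm below. x along the bar, away from the dot; at joint 0 it is the holder's x. Nuts stand 96 mm (holder x) by 108 mm (holder y) apart.
- nut_d (a joint): Turn of wing nut d (front right seen along the holder's x; diagonally opposite nut_b), rad, growing clockwise seen from above: 0 backed off, 1.7 the firm stop (tight). Starts loose at 0.05 to 0.3. Needs about 0.1 N m, stays where it is left, sinks 2.1 mm a radian.
- nut_d_grip (a point): Centre of the black grip bar of nut d: 58 long x 12 wide x 16 high mm, white dot on one end of its top, about 72 mm above the table, plate 16 mm below. x along the bar, away from the dot; at joint 0 it is the holder's x. Nuts stand 96 mm (holder x) by 108 mm (holder y) apart.
- magnifier: Bystander: hand magnifier, 201 x 94 x 15 mm, lying on the table; origin at the middle of its underside.
- pin_tin: Bystander: round green and white tin, 67 mm across, 25 mm high; origin at the centre of its underside.
- glue_stick: Bystander: upright yellow glue stick with a green cap, 26 mm across, 84 mm high; origin at the centre of its underside.
- holder_mouth (a point): Holder: middle of the press plate's front edge, at bed height (x = -66 mm from holder_seat); axes as holder_seat. Fingers cannot pass it. A bare tongue, 20 mm wide, level with the bed, reaches out 86 mm before it to carry the cassette. White rails 8 mm high guide the block (2 mm play each side), flared at the mouth from x = -7. The plate underside is ramped there to catch a nose up to 6 mm high.

How it is judged:
By the outcome, as a careful person would: the job done as asked, in the order asked, and still so for the second after the job is handed in, with the robot touching nothing.
It also fails if it takes over 72 s, if anything falls off the work surface, if the arm or the gripper's body presses on something with over 40 N, if the wrist force passes 120 N, or if a joint passes its speed limit or range.

### The arm

A 7-joint arm with a two-finger parallel gripper is mounted at the origin on a cart in front of the work surface, level with it; the furniture and walls round the work are solid. World frame = base frame: x ahead of the robot, y to its left, z up, the work surface at z = 0. Lengths are in m, angles in rad, forces in N, time in s.
With the tool pointing down it reaches from about 0.4 to 0.875 m from the base axis. Payload 19.3 kg.
Tool frame: the origin (TCP) lies midway between the tips of the shut fingers; the grasp point (between the pads) lies 19 mm behind it (bot.tcp_to_grasp is the distance from the TCP to the grasp point, in m); z points along the fingers, y is the direction in which the jaws open and shut (so a half turn about z gives the same grasp; the last joint's range is limited). The gripper opens to 85 mm and grips with 20 to 120 N. Pads are 22 mm wide; open, the fingers measure 114 mm over their backs; the gripper's body (76 mm by 85 mm) begins 54 mm behind the grasp point. The pads swing forward as they close: fully open they stand 13 mm farther back than shut.
Start: joints at [1.068, 0.521, -0.036, 1.599, 0.021, 1.021, -0.113], TCP at [0.262, -0.567, 0.194] pointing down, gripper open.
Joint ranges: [-2.91, 2.91], [-0.3, 2.13], [-1.5, 1.42], [0.17, 2.43], [-1.26, 4.41], [0.16, 1.93], [-2.52, 2.52]. Speed limits (rad/s): [1.89, 1.89, 2.39, 2.39, 3.01, 3.01, 3.01].

### API

Orientations are given as [roll, pitch, yaw] about the fixed x, y, z axes, in that order (R = Rz(yaw) Ry(pitch) Rx(roll)).
In Python, from workcell import bot gives the robot as it stands. The module is installed in compiled form; this text tells all that it offers.
- The arm moves only by the tool drive_tool, never from a script. Its argument "series" is a list of rows, each a list of 5 numbers: the opening in per cent of the stroke, from 0 (shut) to 100 (fully open), then the shift along the world's x, y, z in m, then the turn about the world's z in rad. A call has 1 to 12 rows; each row shifts and turns the pose as measured when the row begins; what a row does not reach is not made up. A row lasts 1/10 s, in which the tool goes at most 50 mm and 8.59 degrees, less where a joint would pass 70% of its speed; a pose out of reach is approached as far as the arm can. A call with a gripper value outside its range is refused whole. The fingers move at their own pace and stop on an object; "newtons" is the grip in N (left out, the last holds). Time passes only in rows, so rows that do not move let the fingers close. It gives the time, the measured TCP pose, the force and the opening at its end, in the units of the state.
- bot.observe(): the state, without advancing time (a new reading comes with each control period).
- bot.grab_frame(name): name is "scene" or "side" or "wrist"; returns the picture (420x560x3 uint8, red, green, blue); there is no depth.
- bot.camera_info(name): a dict with "fx", "fy", "cx", "cy" (pixels), "cam_to_world" (4x4, takes a point from camera to world coordinates). Camera axes: x right, y down, z forward; pixel columns grow to the right and rows downward; lengths in m; the calibration is good to about 2 mm. A picture is of the moment at which its call begins: read the wrist's pose just before it. camera_info takes no time and is no camera call; for the wrist camera it gives the pose at the moment of the call.
- bot.job_done(): hands the job in, once; it reports no verdict.
Trained networks look in the newest picture that a camera, given by its name, has taken for a name from the list of things; names that differ only in an ending like _2 or _b are one class to them, and where a whole thing is asked for, a point or a joint stands for the part that bears it (a point fixed in the world has none). Each returns a list of dicts, best first, with "conf" (0 to 1); they miss things now and then, are a little off and sometimes report something else, mostly with a low value. They report only what shows in the picture. A call takes as long as a camera call.
- bot.masks_of(camera, target): "mask" (420x560 bool, what is visible of it) and "point" ([column, row] in pixels, amid what is visible of it).
The state is a dict: "clock": time; "qpos": joint angles; "qd": joint speeds; "joint_efforts": joint torques, N m; "position": TCP position; "tool_rot": TCP orientation; "force": force on the tool from outside, world axes, zero at the start; "moment": the same for the moment, N m; "grip_width": finger opening in m.
Only numpy, scipy, OpenCV 4.12 (cv2) and the standard library are available. Lean on these libraries where they do the work, as an engineer would, in place of code of your own. Each camera call takes 0.05 s, during which the arm holds its last target.

## Working session

There is one attempt and no reset: what is moved stays moved. The work goes in short steps, Python scripts to look and compute and a tool call to move; the robot and the scene stay as the last step left them, time stands still between calls to the robot, and variables do not carry over. Pictures are saved under pics/ and viewed, and the job is handed in when it is done.

Besides the shell and the picture viewer there is one more tool, called after "Emit:" in YAML: its name, and indented under it one key for each argument. drive_tool: Moves the arm, as the interface text tells. Its arguments: {"type":"object","properties":{"series":{"type":"array","items":{"type":"array","items":{"type":"number"}}},"newtons":{"type":"number"}},"required":["series"]}

```bash
mkdir -p pics; cat > h.py <<'E'
import numpy as np, cv2
from workcell import bot
def snap(name,fn):
    im=bot.grab_frame(name); cv2.imwrite('pics/'+fn,im[:,:,::-1]); return im
def ray(cam,px,z):
    i=bot.camera_info(cam); T=np.array(i['cam_to_world'])
    d=np.array([(px[0]-i['cx'])/i['fx'],(px[1]-i['cy'])/i['fy'],1.]); d=T[:3,:3]@d
    o=T[:3,3]; return o+d*(z-o[2])/d[2]
def proj(cam,p):
    i=bot.camera_info(cam); T=np.linalg.inv(np.array(i['cam_to_world']))
    q=T[:3,:3]@np.array(p)+T[:3,3]; return np.array([q[0]/q[2]*i['fx']+i['cx'],q[1]/q[2]*i['fy']+i['cy']])
E
python3 - <<'E'
from h import *
np.set_printoptions(precision=4,suppress=True)
s=bot.observe(); print(s)
for n in ['scene','side','wrist']:
    snap(n,n+'0.png'); i=bot.camera_info(n); print(n,i['fx'],np.array(i['cam_to_world']))
E
```

```text
{'clock': 0.0, 'qpos': array([ 1.0678,  0.522 , -0.0363,  1.6   ,  0.0212,  1.0211, -0.1128]), 'qd': array([-0.0001, -0.0021, -0.0009, -0.001 ,  0.0001,  0.0004, -0.0002]), 'joint_efforts': array([ -0.0004, -92.7112,   1.9795, -36.9927,   0.0177,   0.0081,
        -0.0001]), 'position': array([ 0.2619, -0.5671,  0.1939]), 'tool_rot': array([-3.1405,  0.0001,  0.4328]), 'force': array([-0.1981, -0.5126, -0.1314]), 'moment': array([-0.0339,  0.0071,  0.0346]), 'grip_width': 0.08573004110868876}
scene 450.4268749635435 [[-0.5024 -0.5808  0.6406 -0.2513]
 [-0.8646  0.3481 -0.3625  0.5295]
 [-0.0125 -0.7359 -0.677   0.8944]
 [ 0.      0.      0.      1.    ]]
side 432.11536592205323 [[ 0.9632  0.2022 -0.1771  0.7084]
 [ 0.2687 -0.7087  0.6523 -0.6382]
 [ 0.0064 -0.6759 -0.737   0.8931]
 [ 0.      0.      0.      1.    ]]
wrist 351.6825064514156 [[ 0.4201 -0.8748 -0.2413  0.3233]
 [-0.9075 -0.4052 -0.111  -0.5389]
 [-0.0007  0.2656 -0.9641  0.3726]
 [ 0.      0.      0.      1.    ]]
```

View pics/scene0.png

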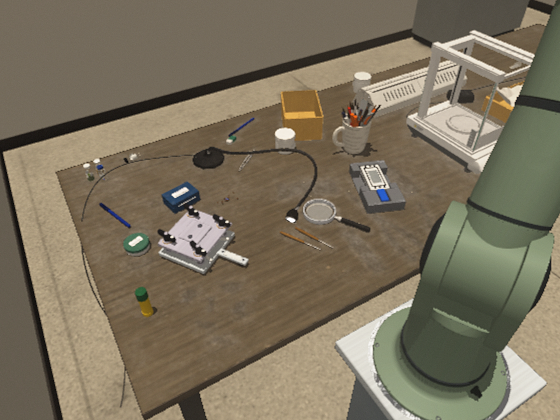

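View pics/side0.png

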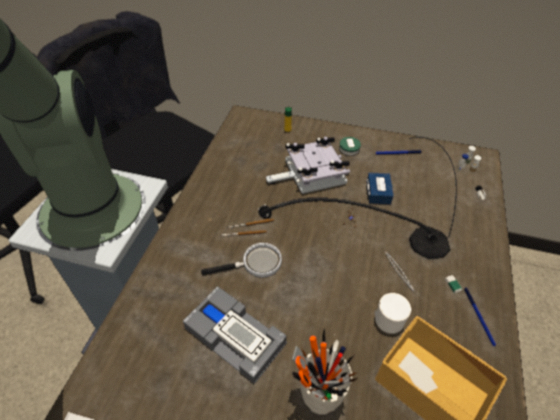

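View pics/wrist0.png

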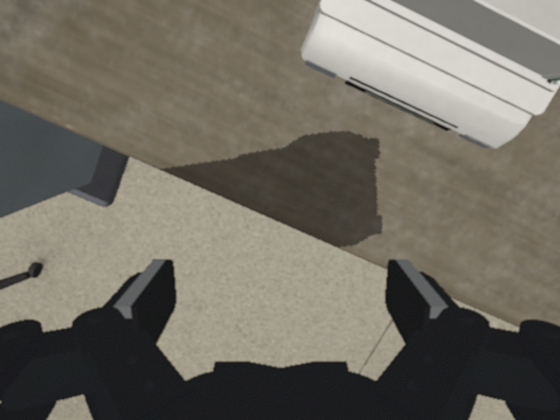

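```bash
python3 - <<'E'
from h import *
np.set_printoptions(precision=4,suppress=True)
for c in ['scene','side']:
  for t,z in [('cassette_mid',.034),('cassette_handle',.03),('tray',.03),('press_plate_top',.056),('nut_a_grip',.08),('magnifier',.007),('pin_tin',.02),('glue_stick',.04)]:
    for r in bot.masks_of(c,t)[:5]:
        print(c,t,round(r['conf'],2),np.array(r['point']),r['mask'].sum(),ray(c,r['point'],z)[:2])
im=cv2.imread('pics/scene0.png'); cv2.imwrite('pics/s1.png',cv2.resize(im[150:290,130:290],None,fx=5,fy=4.2,interpolation=3)[:600,:800])
im=cv2.imread('pics/scene0.png'); cv2.imwrite('pics/s2.png',cv2.resize(im[140:240,270:420],None,fx=5,fy=5,interpolation=3))
im=cv2.imread('pics/side0.png'); cv2.imwrite('pics/s3.png',cv2.resize(im[100:240,220:400],None,fx=4.2,fy=4.2,interpolation=3))
im=cv2.imread('pics/side0.png'); cv2.imwrite('pics/s4.png',cv2.resize(im[280:390,170:300],None,fx=5,fy=5,interpolation=3))
print(bot.observe()['clock'])
E
```

```text
scene cassette_mid 0.96 [375.7 179.8] 658 [ 0.51   -0.2466]
scene cassette_handle 0.8 [376.4 183.3] 660 [ 0.4995 -0.2415]
scene cassette_handle 0.5 [143.5 302. ] 308 [0.4411 0.4939]
scene tray 0.72 [375.1 192.7] 1244 [ 0.468  -0.2107]
scene tray 0.36 [165.2 235.5] 116 [0.6184 0.3771]
scene press_plate_top 0.92 [192.5 235.3] 1823 [0.5567 0.3208]
scene press_plate_top 0.66 [195.8 248.3] 144 [0.5105 0.331 ]
scene nut_a_grip 0.46 [196.  248.1] 158 [0.489 0.336]
scene magnifier 0.97 [326.  214.7] 778 [ 0.4841 -0.0498]
scene pin_tin 0.72 [133.8 243.2] 498 [0.6443 0.4568]
side cassette_mid 0.68 [233.3 336.9] 1792 [ 0.514  -0.2668]
side cassette_handle 0.93 [241.1 333.9] 1835 [ 0.5268 -0.2542]
side cassette_handle 0.23 [309.  168.7] 139 [0.5515 0.2897]
side tray 0.88 [225.8 345. ] 3205 [ 0.5041 -0.2863]
side nut_a_grip 0.69 [294.8 147.2] 120 [0.5005 0.3143]
side magnifier 0.69 [259.5 262.9] 1322 [ 0.5052 -0.0542]
side pin_tin 0.52 [347.7 146.8] 318 [0.644  0.4323]
side glue_stick 0.66 [287.3 120.3] 193 [0.4338 0.4862]
0.95
```

View pics/s1.png

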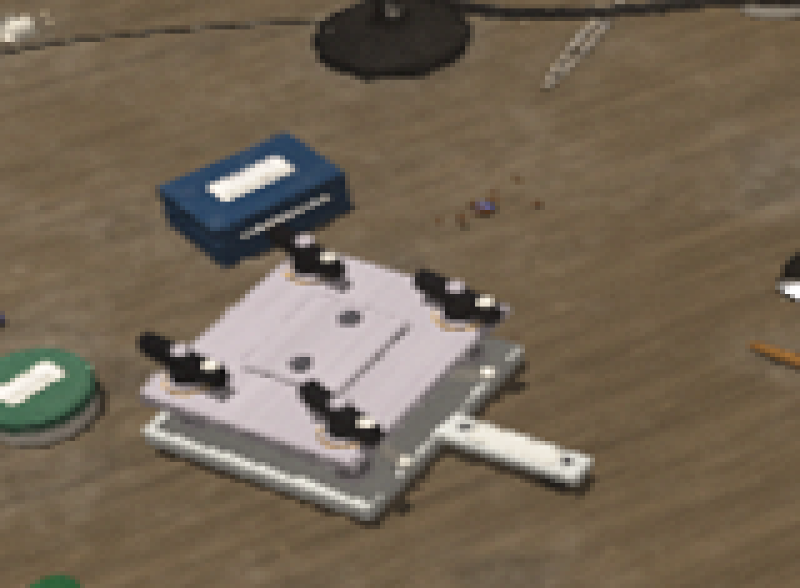

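View pics/s2.png

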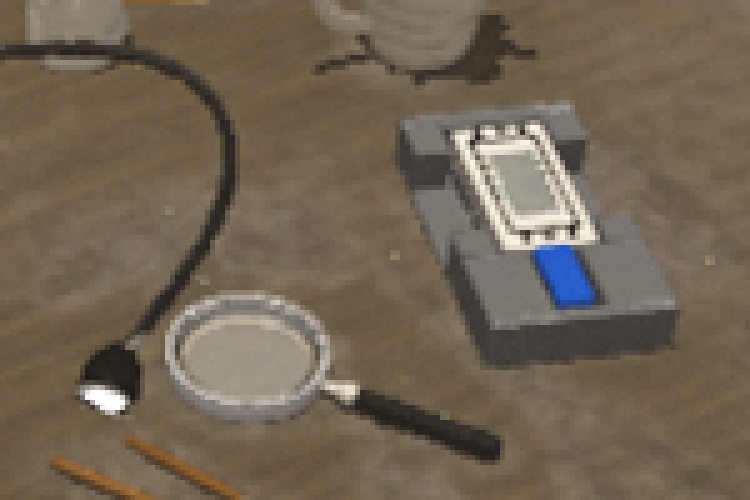

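View pics/s3.png

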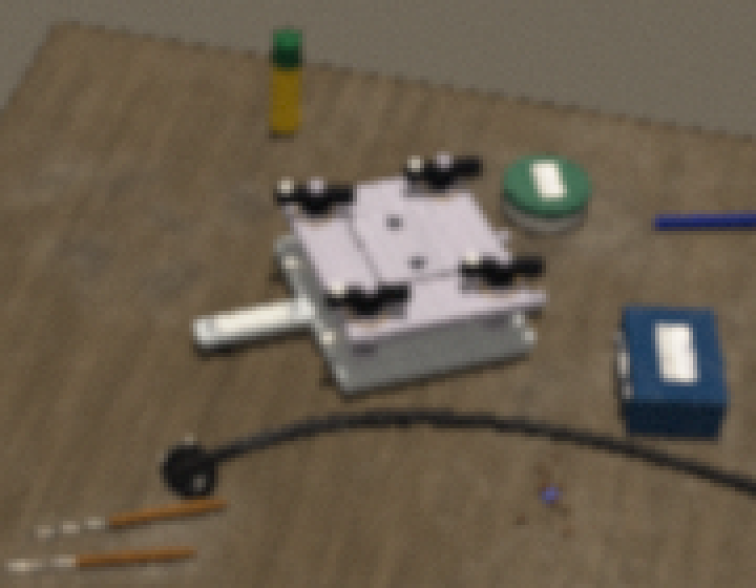

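View pics/s4.png

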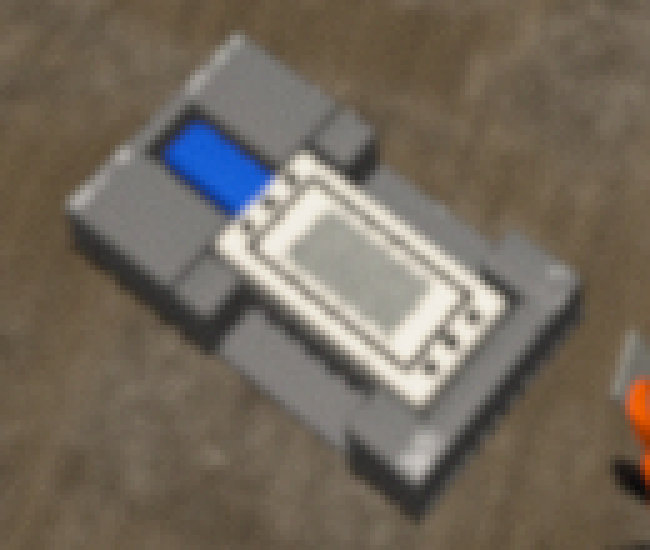

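```bash
python3 - <<'E'
from h import *
np.set_printoptions(precision=4,suppress=True)
def S1(u,v): return (130+u/5,150+v/4.2)
def S2(u,v): return (270+u/5,140+v/5)
def S3(u,v): return (220+u/4.2,100+v/4.2)
def S4(u,v): return (170+u/5,280+v/5)
print('cassette')
for p in [(450,128),(545,120),(600,240),(503,250)]: print('sc',ray('scene',S2(*p),.034))
for p in [(300,152),(510,298),(422,408),(217,240)]: print('si',ray('side',S4(*p),.034))
print('handle end mid', ray('scene',S2(580,303),.033),ray('side',S4(178,135),.033))
def tri(a,b):
    A=[];B=[]
    for c,p in (('scene',a),('side',b)):
        o0=ray(c,p,0);o1=ray(c,p,.3);d=(o1-o0)/np.linalg.norm(o1-o0);M=np.eye(3)-np.outer(d,d);A.append(M);B.append(M@o0)
    x=np.linalg.solve(sum(A),sum(B));return x,[np.linalg.norm(M@x-m) for M,m in zip(A,B)]
print('lamp head',tri(S2(105,380),(264,211)))
# arc curve
ps=[S2(130,340),S2(180,270),S2(220,200),S2(230,140),S2(190,80),S2(130,50),S2(60,48),(270,150),(240,151),(220,152)]
cs=[(275,208),(290,203),(300,201),(310,199),(325,199),(340,200),(355,201),(370,205),(385,209),(400,214),(415,221),(425,228)]
# dense interpolation
def dens(q): 
    q=np.array(q);t=np.arange(len(q));tt=np.linspace(0,len(q)-1,200);return np.c_[np.interp(tt,t,q[:,0]),np.interp(tt,t,q[:,1])]
D=dens(cs)
last=0
for a in ps:
    best=min(((sum(tri(a,b)[1]),b[0],b[1]) for b in D))
    print('arc',a,best,tri(a,best[1:])[0])
print('lampbase',ray('scene',(208,158),0),ray('side',(430,242),0))
# nuts: dot end, far end ; a front-left,b back-left,c back right,d front right
print('holder base/tongue')
print('tongue',ray('scene',S1(575,470),.02),ray('side',S3(205,335),.02))
nuts={'scene':{'a':((365,425),(312,392)),'b':((212,372),(150,346)),'c':((330,258),(283,240)),'d':((488,302),(425,283))},
'side':{'a':((285,190),(345,195)),'b':((415,168),(473,165)),'c':((480,268),(535,265)),'d':((340,292),(400,292))}}
for k in 'abcd':
    a1,a2=[ray('scene',S1(*p),.080)[:2] for p in nuts['scene'][k]]; b1,b2=[ray('side',S3(*p),.08)[:2] for p in nuts['side'][k]]
    print(k,(a1+a2)/2,np.arctan2(*(a2-a1)[::-1]),(b1+b2)/2,np.arctan2(*(b2-b1)[::-1]))
E
```

```text
cassette
sc [ 0.5896 -0.2497  0.034 ]
sc [ 0.5655 -0.3054  0.034 ]
sc [ 0.4587 -0.2581  0.034 ]
sc [ 0.4809 -0.2037  0.034 ]
si [ 0.4863 -0.2104  0.034 ]
si [ 0.5941 -0.2505  0.034 ]
si [ 0.5728 -0.3053  0.034 ]
si [ 0.4664 -0.2594  0.034 ]
handle end mid [ 0.4227 -0.2126  0.033 ] [ 0.4312 -0.2167  0.033 ]
lamp head (array([0.4817, 0.0682, 0.0615]), [np.float64(0.0009152376092151893), np.float64(0.0009152376092152446)])
arc (296.0, 208.0) (np.float64(0.02847582963880902), np.float64(275.0), np.float64(208.0)) [0.5006 0.0569 0.0799]
arc (306.0, 194.0) (np.float64(0.03449619592195727), np.float64(275.0), np.float64(208.0)) [0.5066 0.0256 0.1129]
arc (314.0, 180.0) (np.float64(0.035787619420167865), np.float64(275.0), np.float64(208.0)) [ 0.5138 -0.0023  0.1444]Traceback (most recent call last):
  File "<stdin>", line 26, in <module>
  File "<stdin>", line 26, in <genexpr>
  File "<stdin>", line 14, in tri
  File "h.py", line 6, in ray
    i=bot.camera_info(cam); T=np.array(i['cam_to_world'])
ValueError: time passes only in moves, steps and waits
```

```bash
sed -i 's/^from workcell import bot/from workcell import bot\n_c={}\ndef ci(c):\n    if c not in _c: _c[c]=bot.camera_info(c)\n    return _c[c]/; s/i=bot.camera_info(cam)/i=ci(cam)/' h.py; python3 - <<'E'
from h import *
np.set_printoptions(precision=4,suppress=True)
def S1(u,v): return (130+u/5,150+v/4.2)
def S2(u,v): return (270+u/5,140+v/5)
def S3(u,v): return (220+u/4.2,100+v/4.2)
def S4(u,v): return (170+u/5,280+v/5)
def tri(a,b):
    A=[];B=[]
    for c,p in (('scene',a),('side',b)):
        o0=ray(c,p,0);o1=ray(c,p,.3);d=(o1-o0)/np.linalg.norm(o1-o0);M=np.eye(3)-np.outer(d,d);A.append(M);B.append(M@o0)
    x=np.linalg.solve(sum(A),sum(B));return x,[np.linalg.norm(M@x-m) for M,m in zip(A,B)]
ps=[S2(130,340),S2(180,270),S2(220,200),S2(230,140),S2(190,80),S2(130,50),S2(60,48),(270,150),(240,151),(220,152)]
cs=[(264,211),(275,208),(290,203),(300,201),(310,199),(325,199),(340,200),(355,201),(370,205),(385,209),(400,214),(415,221),(425,228)]
def dens(q): 
    q=np.array(q);t=np.arange(len(q));tt=np.linspace(0,len(q)-1,200);return np.c_[np.interp(tt,t,q[:,0]),np.interp(tt,t,q[:,1])]
D=dens(cs)
for a in ps:
    best=min(((sum(tri(a,b)[1]),b[0],b[1]) for b in D))
    print('arc',np.array(a),np.array(best),tri(a,best[1:])[0])
print('lampbase',ray('scene',(208,158),0),ray('side',(430,242),0))
print('tongue',ray('scene',S1(575,470),.02),ray('side',S3(205,335),.02))
nuts={'scene':{'a':((365,425),(312,392)),'b':((212,372),(150,346)),'c':((330,258),(283,240)),'d':((488,302),(425,283))},
'side':{'a':((285,190),(345,195)),'b':((415,168),(473,165)),'c':((480,268),(535,265)),'d':((340,292),(400,292))}}
for k in 'abcd':
    a1,a2=[ray('scene',S1(*p),.080)[:2] for p in nuts['scene'][k]]; b1,b2=[ray('side',S3(*p),.08)[:2] for p in nuts['side'][k]]
    print(k,(a1+a2)/2,np.arctan2(*(a2-a1)[::-1]),(b1+b2)/2,np.arctan2(*(b2-b1)[::-1]))
E
```

```text
arc [296. 208.] [  0.0006 264.     211.    ] [0.486  0.0515 0.08  ]
arc [306. 194.] [  0.0077 264.     211.    ] [0.4926 0.0207 0.1127]
arc [314. 180.] [  0.0101 264.     211.    ] [ 0.5003 -0.0069  0.144 ]
arc [316. 168.] [  0.0008 264.     211.    ] [ 0.51   -0.0234  0.1681]
arc [308. 156.] [  0.0007 278.0905 206.9698] [ 0.5423 -0.0194  0.1877]
arc [296. 150.] [  0.0005 294.1206 202.1759] [ 0.5739 -0.0017  0.1942]
arc [282.  149.6] [  0.0001 309.799  199.0402] [0.6039 0.0239 0.1868]
arc [270 150] [  0.0002 324.1709 199.    ] [0.6338 0.0443 0.1748]
arc [240 151] [  0.0006 363.9698 203.392 ] [0.7238 0.0938 0.1348]
arc [220 152] [  0.0001 394.7236 212.2412] [0.8024 0.1246 0.0941]
lampbase [0.9161 0.1257 0.    ] [0.9116 0.1346 0.    ]
tongue [0.4362 0.2332 0.02  ] [0.4482 0.2224 0.02  ]
a [0.4896 0.3314] 0.3158978951778413 [0.4995 0.3205] 0.15076766378958414
b [0.567  0.3838] 0.4877583522466713 [0.5803 0.3733] 0.36064660510321134
c [0.6246 0.2928] 0.4871893986100638 [0.6417 0.2816] 0.3593447065578969
d [0.5476 0.241 ] 0.5785428779290024 [0.5589 0.232 ] 0.2790092647637835
```

```bash
python3 - <<'E'
from h import *
np.set_printoptions(precision=3,suppress=True)
for p in [(410,125),(478,172),(425,110),(500,165),(540,140)]: print(p,ray('scene',p,0),ray('scene',p,.1))
for p in [(68,415),(80,419)]: print(p,ray('side',p,0),ray('side',p,.1))
for p in [(340,190),(310,50),(310,150)]: print('wr',ray('wrist',p,0),ray('wrist',p,.1))
E
```

```text
(410, 125) [ 0.721 -0.584  0.   ] [ 0.612 -0.46   0.1  ]
(478, 172) [ 0.404 -0.579  0.   ] [ 0.331 -0.455  0.1  ]
(425, 110) [ 0.77  -0.704  0.   ] [ 0.656 -0.566  0.1  ]
(500, 165) [ 0.393 -0.668 -0.   ] [ 0.321 -0.534  0.1  ]
(540, 140) [ 0.418 -0.899  0.   ] [ 0.343 -0.74   0.1  ]
(68, 415) [ 0.253 -0.49   0.   ] [ 0.304 -0.507  0.1  ]
(80, 419) [ 0.279 -0.49   0.   ] [ 0.327 -0.507  0.1  ]
wr [ 0.272 -0.634  0.   ] [ 0.286 -0.609  0.1  ]
wr [ 0.385 -0.543  0.   ] [ 0.369 -0.542  0.1  ]
wr [ 0.298 -0.586  0.   ] [ 0.304 -0.573  0.1  ]
```

Emit:
drive_tool:
  series:
    - [100,-0.01,0.05,0.03,-0.14]
    - [100,0.0,0.05,0.03,-0.14]
    - [100,0.02,0.05,0.03,-0.14]
    - [100,0.03,0.04,0,-0.14]
    - [100,0.03,0.04,0,-0.14]
    - [100,0.04,0.03,0,-0.13]

```text
clock: 1.55
position: [0.3532, -0.3422, 0.2714]
tool_rot: [-3.137, -0.002, -0.374]
force: [0.6, -1.4, -0.3]
grip_width: 0.0853
```

Emit:
drive_tool:
  series:
    - [100,0.045,0.02,0,-0.02]
    - [100,0.045,0.02,0,0]
    - [100,0.04,0.02,-0.02,0]
    - [100,0.03,0.02,-0.02,0]
    - [100,0,0.0,0,0]

```text
clock: 2.05
position: [0.5228, -0.2531, 0.232]
tool_rot: [-3.135, -0.007, -0.395]
force: [-0.4, 0.1, -0.3]
grip_width: 0.0856
```

```bash
python3 - <<'E'
from h import *
np.set_printoptions(precision=4,suppress=True)
s=bot.observe(); print(s['position'],s['tool_rot'],s['qpos'])
i=ci('wrist'); snap('wrist','w1.png')
for r in bot.masks_of('wrist','cassette_mid')[:2]:
    print(r['conf'],r['point'],r['mask'].sum())
    m=r['mask'].astype(np.uint8); c=max(cv2.findContours(m,0,2)[0],key=cv2.contourArea); b=cv2.boxPoints(cv2.minAreaRect(c)); print(b); print(np.array([ray('wrist',q,.034) for q in b]))
E
```

```text
[ 0.5228 -0.2531  0.232 ] [-3.1354 -0.0069 -0.3946] [ 0.3935  0.4095 -0.0563  1.6811  0.0192  1.0444 -1.6331]
0.68 [282.1, 171.5] 6459
[[255. 112.]
 [310. 112.]
 [310. 257.]
 [255. 257.]]
[[ 0.5929 -0.2523  0.034 ]
 [ 0.571  -0.3049  0.034 ]
 [ 0.4201 -0.246   0.034 ]
 [ 0.4443 -0.1873  0.034 ]]
```

View pics/w1.png

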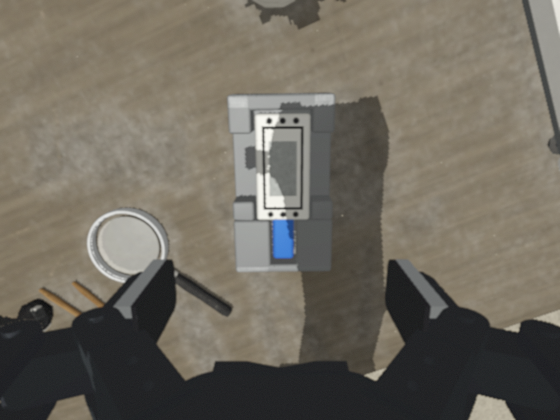

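```bash
python3 - <<'E'
from h import *
np.set_printoptions(precision=4,suppress=True)
s=bot.observe(); print(s['position'],s['tool_rot'],s['qd'])
im=cv2.imread('pics/w1.png'); cv2.imwrite('pics/w1z.png',cv2.resize(im[90:280,220:345],None,fx=3.15,fy=3.15,interpolation=3)); 
P=[(254.5,112),(310,112),(311.5,220),(256,220)]
w=np.array([ray('wrist',q,.034) for q in P]);print(w)
c=w.mean(0);f=(w[0]+w[1])/2-(w[2]+w[3])/2;print('centre',c,'yaw',np.arctan2(f[1],f[0]),'len',np.linalg.norm(f), np.linalg.norm(w[0]-w[1]),np.linalg.norm(w[2]-w[3]))
h=ray('wrist',(283,259),.033);print('handle end',h)
E
```

```text
[ 0.5202 -0.2569  0.2341] [-3.1374 -0.0085 -0.3989] [ 0.032  -0.0315  0.0228  0.0064  0.0035  0.0061  0.0116]
[[ 0.5908 -0.2562  0.034 ]
 [ 0.5683 -0.3096  0.034 ]
 [ 0.458  -0.2678  0.034 ]
 [ 0.4822 -0.21    0.034 ]]
centre [ 0.5249 -0.2609  0.034 ] yaw -0.3822654197279434 len 0.11791965994326183 0.05786381396964067 0.06265241705561542
handle end [ 0.4262 -0.2196  0.033 ]
```

View pics/w1z.png

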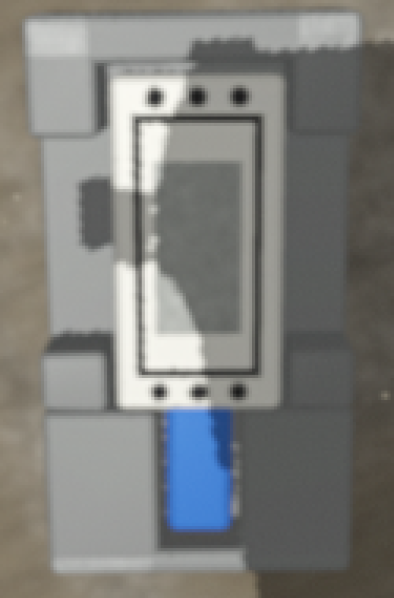

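Emit:
drive_tool:
  series:
    - [100,0.005,0.0,-0.04,0.01]
    - [100,0.001,0.0,-0.03,0]
    - [100,0,0,0,0]
    - [100,0,0,0,0]

```text
clock: 2.55
position: [0.5246, -0.262, 0.1667]
tool_rot: [-3.14, -0.014, -0.394]
force: [0.5, 0.2, 1.1]
grip_width: 0.0855
```

```bash
python3 - <<'E'
from h import *
np.set_printoptions(precision=4,suppress=True)
s=bot.observe(); print(s['position'],s['tool_rot'],s['qd'])
i=ci('wrist'); im=snap('wrist','w2.png')
np.savez('w2.npz',T=i['cam_to_world'],K=[i['fx'],i['fy'],i['cx'],i['cy']])
s=bot.observe(); print(s['position'],s['tool_rot'])
E
```

```text
[ 0.5246 -0.262   0.1667] [-3.1396 -0.014  -0.3945] [ 0.0139  0.0026  0.006   0.0157  0.0003 -0.0025  0.0019]
[ 0.5246 -0.262   0.1668] [-3.1397 -0.0142 -0.3945]
```

View pics/w2.png

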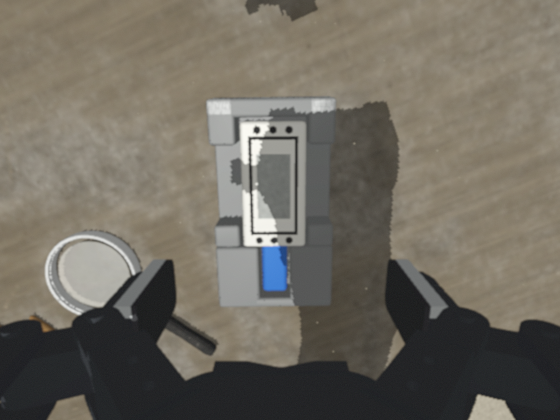

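```bash
cat >> h.py <<'E'
def setcam(f):
    d=np.load(f); K=d['K']; _c['wrist']=dict(cam_to_world=d['T'],fx=K[0],fy=K[1],cx=K[2],cy=K[3])
def look(fn):
    import time
    i=ci('wrist'); s=bot.observe(); snap('wrist',fn+'.png'); np.savez(fn+'.npz',T=i['cam_to_world'],K=[i['fx'],i['fy'],i['cx'],i['cy']]); return s
E
python3 - <<'E'
from h import *
np.set_printoptions(precision=4,suppress=True)
setcam('w2.npz')
im=cv2.imread('pics/w2.png'); cv2.imwrite('pics/w2z.png',cv2.resize(im[100:300,200:345],None,fx=3,fy=3,interpolation=3))
P=[(240,120),(305.5,121),(304,246),(243,245.5)]
w=np.array([ray('wrist',q,.034) for q in P]);print(w)
c=w.mean(0);f=(w[0]+w[1])/2-(w[2]+w[3])/2;print('centre',c,'yaw',np.arctan2(f[1],f[0]),'len',np.linalg.norm(f), np.linalg.norm(w[0]-w[1]),np.linalg.norm(w[2]-w[3]))
print('handle end',ray('wrist',(275,291.5),.033))
print(bot.observe()['qpos'])
E
```

```text
[[ 0.5926 -0.252   0.034 ]
 [ 0.5701 -0.3039  0.034 ]
 [ 0.4636 -0.2604  0.034 ]
 [ 0.4862 -0.2073  0.034 ]]
centre [ 0.5281 -0.2559  0.034 ] yaw -0.39290777444759806 len 0.1152624302408021 0.05655509337032183 0.057708999404715085
handle end [ 0.4298 -0.2164  0.033 ]
[ 0.4019  0.483  -0.0541  1.7461  0.0304  0.8991 -1.63  ]
```

View pics/w2z.png

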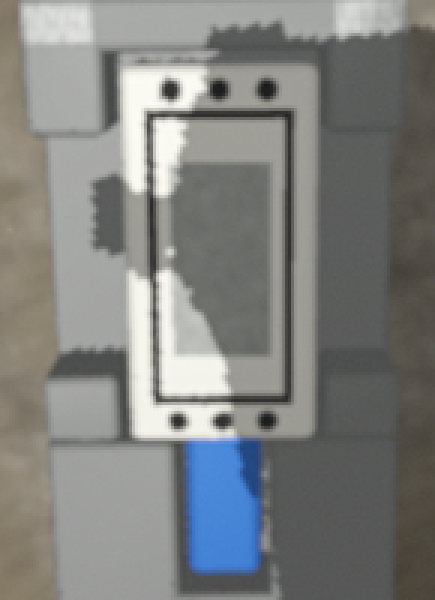

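Emit:
drive_tool:
  series:
    - [100,0.0035,0.0065,-0.03,0]
    - [100,0,0,-0.04,0]
    - [100,0,0,-0.03,0]
    - [100,0,0,0,0]

```text
clock: 3.0
position: [0.5312, -0.2591, 0.0727]
tool_rot: [-3.14, -0.027, -0.398]
force: [-0.8, -0.1, 0.1]
grip_width: 0.0858
```

Emit:
drive_tool:
  series:
    - [100,-0.003,0.004,-0.02,0.005]
    - [100,-0.001,0.001,-0.02,0]
    - [100,0,0,-0.015,0]
    - [100,0,0,0,0]

```text
clock: 3.4
position: [0.5313, -0.2575, 0.0251]
tool_rot: [-3.141, -0.037, -0.395]
force: [0.1, 0.3, 0.5]
grip_width: 0.0853
```

Emit:
drive_tool:
  series:
    - [100,-0.004,0.002,-0.008,0]
    - [100,-0.001,0.0005,-0.006,0]
    - [100,0,0,-0.004,0]
    - [100,0,0,0,0]

```text
clock: 3.8
position: [0.5278, -0.2561, 0.0096]
tool_rot: [-3.141, -0.041, -0.396]
force: [-0.0, -0.4, -0.5]
grip_width: 0.0852
```

Close gently.

Emit:
drive_tool:
  series:
    - [60,0,0,-0.001,0]
    - [55,0,0,0,0]
    - [30,0,0,0,0]
    - [20,0,0,0,0]
    - [20,0,0,0,0]
    - [20,0,0,0,0]
  newtons: 60

```text
clock: 4.4
position: [0.5284, -0.2563, 0.0093]
tool_rot: [-3.141, -0.042, -0.396]
force: [-0.1, -0.0, -0.4]
grip_width: 0.0169
```

```bash
python3 - <<'E'
from h import *
print(look('w3')['grip_width'] if 0 else '')
E
python3 - <<'E'
from h import *
snap('wrist','w3.png'); snap('side','sd3.png');snap('scene','sc3.png')
a=cv2.imread('pics/sd3.png')[240:400,120:340]; b=cv2.imread('pics/sc3.png')[120:280,270:490]
cv2.imwrite('pics/c3.png',np.hstack([cv2.resize(a,None,fx=1.8,fy=3),cv2.resize(b,None,fx=1.8,fy=3)]))
print(bot.observe()['grip_width'],bot.observe()['clock'])
E
```

```text
0.016710946549131193 4.55
```

View pics/w3.png

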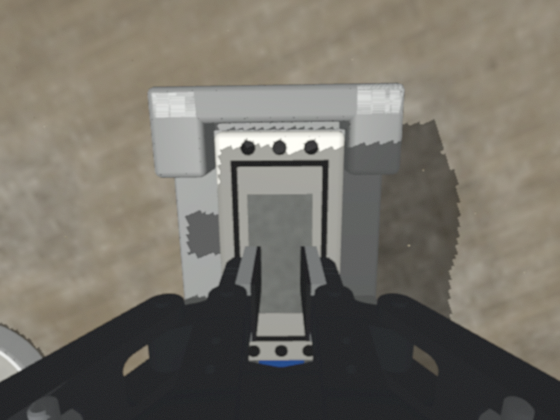

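View pics/c3.png

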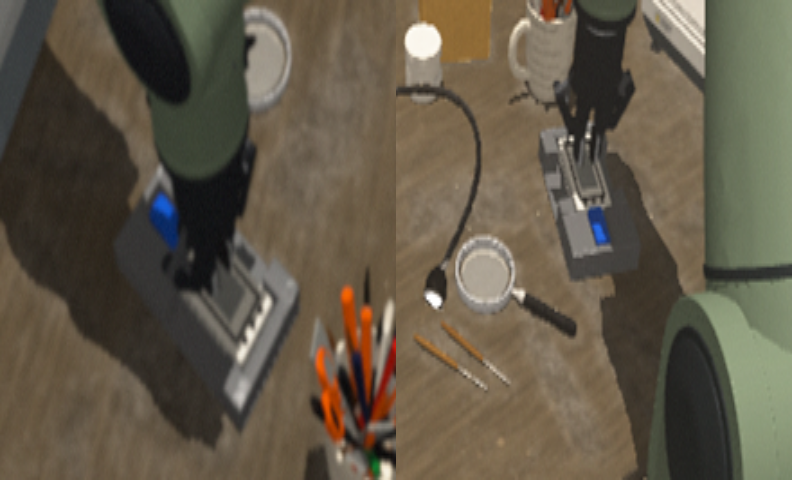

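```bash
python3 - <<'E'
from h import *
np.set_printoptions(precision=4,suppress=True)
s=bot.observe(); print(s['position'],s['tool_rot'],s['clock'])
R=lambda r:__import__('scipy.spatial.transform',fromlist=['Rotation']).Rotation.from_euler('xyz',r).as_matrix()
M=R(s['tool_rot']);
for d in [0,.019,.04]:
  for y in [-.01,.01]:
    p=s['position']+M@np.array([0,y,-d]); print(d,y,p,proj('wrist',p),proj('side',p),proj('scene',p))
T=ci('wrist')['cam_to_world'];print(M.T@(T[:3,3]-s['position']))
E
python3 -c "
import cv2
a=cv2.imread('pics/w3.png')[220:370,200:360];cv2.imwrite('pics/w3z.png',cv2.resize(a,None,fx=4,fy=4))
a=cv2.imread('pics/sc3.png')[140:220,310:430];cv2.imwrite('pics/sc3z.png',cv2.resize(a,None,fx=6,fy=6))"
```

```text
[ 0.5283 -0.2563  0.0092] [-3.1412 -0.0422 -0.3957] 4.55
0 -0.01 [ 0.5322 -0.2471  0.0092] [262.0317 236.9633] [245.0466 335.9279] [370.0434 182.0676]
0 0.01 [ 0.5245 -0.2656  0.0092] [299.0512 236.9956] [238.901  342.8092] [376.3755 181.4668]
0.019 -0.01 [ 0.5315 -0.2468  0.0282] [260.0649 250.7587] [244.328  331.6971] [370.9259 177.4118]
0.019 0.01 [ 0.5237 -0.2653  0.0282] [301.034  250.7949] [238.082  338.6319] [377.3189 176.8111]
0.04 -0.01 [ 0.5306 -0.2465  0.0492] [257.3375 269.8889] [243.5086 326.873 ] [371.9217 172.1585]
0.04 0.01 [ 0.5229 -0.2649  0.0492] [303.7836 269.9307] [237.1479 333.8671] [378.3834 171.558 ]
[ 0.0674 -0.0001 -0.1785]
```

View pics/w3z.png

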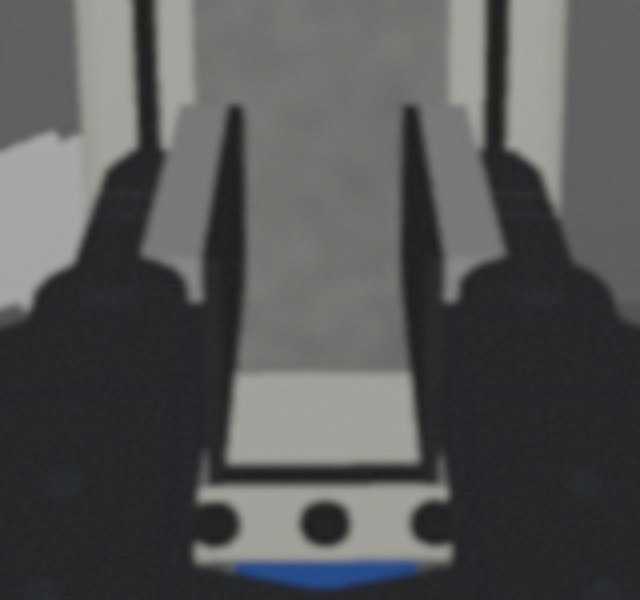

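View pics/sc3z.png

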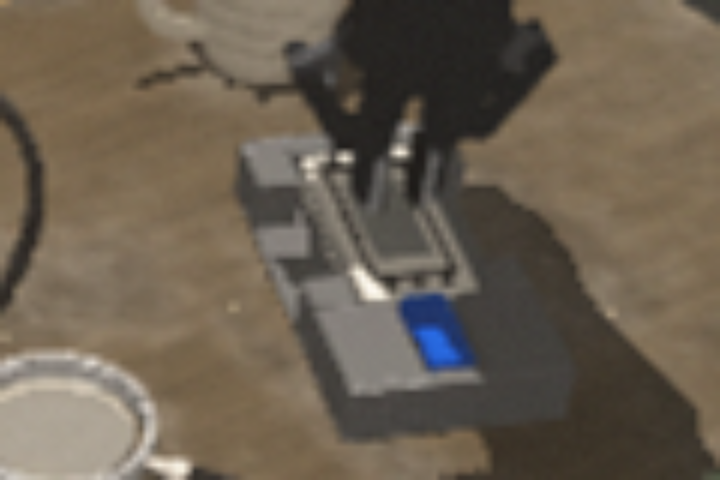

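```bash
python3 - <<'E'
from h import *
from scipy.spatial.transform import Rotation as Ro
np.set_printoptions(precision=4,suppress=True)
print(bot.tcp_to_grasp)
s=bot.observe();M=Ro.from_euler('xyz',s['tool_rot']).as_matrix()
w=s['grip_width']
for d in [0,.01,.02,.03,.035,.04]:
  for x in [.011,-.011]:
    print(d,x,[proj('wrist',s['position']+M@np.array([x,y,-d])) for y in (-w/2,w/2)])
for d in [0,.01,.02,.03,.04]:
    print(d,[proj('scene',s['position']+M@np.array([x,y,-d])) for x in (-.011,.011) for y in (-w/2,w/2)])
E
```

```text
0.0187
0 0.011 [array([264.8532, 217.5366]), array([296.268 , 217.5635])]
0 -0.011 [array([265.2912, 255.8066]), array([295.7541, 255.8336])]
0.01 0.011 [array([264.0049, 223.5065]), array([297.1266, 223.535 ])]
0.01 -0.011 [array([264.493, 263.599]), array([296.5582, 263.6277])]
0.02 0.011 [array([263.0591, 230.1623]), array([298.0838, 230.1926])]
0.02 -0.011 [array([263.6061, 272.2566]), array([297.4516, 272.2871])]
0.03 0.011 [array([261.998 , 237.6295]), array([299.1576, 237.6619])]
0.03 -0.011 [array([262.615 , 281.9321]), array([298.45  , 281.9647])]
0.035 0.011 [array([261.4175, 241.7152]), array([299.7452, 241.7488])]
0.035 -0.011 [array([262.0744, 287.2093]), array([298.9946, 287.2431])]
0.04 0.011 [array([260.7992, 246.0662]), array([300.3709, 246.101 ])]
0.04 -0.011 [array([261.5001, 292.8161]), array([299.5732, 292.8511])]
0 [array([371.5666, 184.4068]), array([376.886 , 183.8995]), array([369.5738, 179.656 ]), array([374.8363, 179.1593])]
0.01 [array([372.0394, 181.9663]), array([377.3857, 181.459 ]), array([370.0311, 177.2184]), array([375.3199, 176.7218])]
0.02 [array([372.5171, 179.5005]), array([377.8906, 178.9932]), array([370.4931, 174.7558]), array([375.8086, 174.2593])]
0.03 [array([372.9997, 177.0089]), array([378.4008, 176.5016]), array([370.9599, 172.2678]), array([376.3023, 171.7713])]
0.04 [array([373.4875, 174.4911]), array([378.9163, 173.9839]), array([371.4315, 169.754 ]), array([376.8011, 169.2576])]
```

Emit:
drive_tool:
  series:
    - [100,0,0,0,0]
    - [100,0,0,0,0]
    - [100,0,0,0,0]
    - [100,0,0,0,0]
    - [100,0,0,-0.006,0]
    - [100,0,0,-0.006,0]
    - [100,0,0,0,0]

```text
clock: 5.25
position: [0.5283, -0.2563, -0.0039]
tool_rot: [-3.141, -0.042, -0.396]
force: [0.0, -0.2, 0.6]
grip_width: 0.0855
```

```bash
cat >> h.py <<'E'
from scipy.spatial.transform import Rotation as Ro
def tool(s=None):
    s=s or bot.observe(); return np.array(s['position']),Ro.from_euler('xyz',s['tool_rot']).as_matrix(),s
E
python3 - <<'E'
from h import *
np.set_printoptions(precision=4,suppress=True)
p,M,s=tool();w=s['grip_width'];print(p,s['tool_rot'],w,s['force'])
snap('wrist','w4.png')
for d in [.03,.04,.05,.06]: print(d,[proj('wrist',p+M@np.array([.011,y,-d])) for y in (-w/2,w/2)])
E
```

```text
[ 0.5283 -0.2563 -0.0039] [-3.1412 -0.0421 -0.3958] 0.08553540249009522 [ 0.0407 -0.1922  0.629 ]
0.03 [array([185.6677, 237.6166]), array([375.4528, 237.7856])]
0.04 [array([179.5286, 246.0266]), array([381.6054, 246.2079])]
0.05 [array([172.5393, 255.6012]), array([388.6102, 255.7967])]
0.06 [array([164.51  , 266.6005]), array([396.6575, 266.8127])]
```

View pics/w4.png

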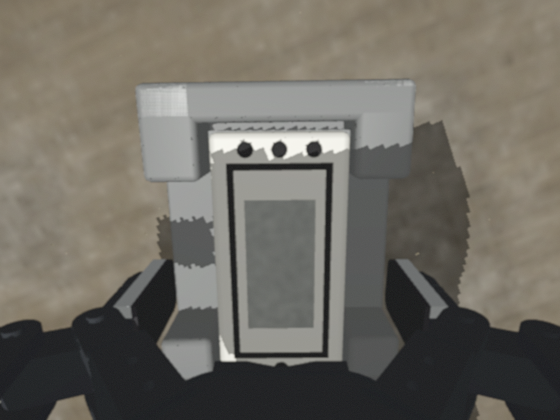

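Emit:
drive_tool:
  series:
    - [100,0,0,-0.009,0]
    - [100,0,0,-0.009,0]
    - [100,0,0,-0.006,0]
    - [100,0,0,-0.003,0]
    - [100,0,0,0,0]

```text
clock: 5.8
position: [0.528, -0.2562, -0.0337]
tool_rot: [-3.141, -0.041, -0.396]
force: [0.9, 0.2, 0.2]
grip_width: 0.0853
```

Emit:
drive_tool:
  series:
    - [60,0,0,0.002,0]
    - [50,0,0,0,0]
    - [40,0,0,0,0]
    - [40,0,0,0,0]
    - [40,0,0,0,0]
  newtons: 60

```text
clock: 6.3
position: [0.5282, -0.2563, -0.0308]
tool_rot: [-3.141, -0.042, -0.396]
force: [0.7, 0.9, -3.7]
grip_width: 0.0568
```

Emit:
drive_tool:
  series:
    - [30,0,0,0.01,0]
    - [30,0,0,0.02,0]
    - [30,0,0,0.02,0]
    - [30,0,0,0.03,0]
    - [30,0,0,0,0]

```text
clock: 6.8
position: [0.5283, -0.2563, 0.0541]
tool_rot: [-3.141, -0.042, -0.396]
force: [0.6, -1.3, -2.3]
grip_width: 0.0569
```

```bash
python3 - <<'E'
from h import *
np.set_printoptions(precision=4,suppress=True)
p,M,s=tool();print(p,s['tool_rot'],s['grip_width'],s['force'])
look('w5')
E
```

```text
[ 0.5283 -0.2563  0.0541] [-3.1411 -0.0424 -0.3956] 0.05688423556069166 [ 0.5564 -1.311  -2.2895]
```

```bash
ls; cp w5.png pics/ 2>/dev/null; ls pics
```

```text
h.py
pics
w2.npz
w5.npz
c3.png
s1.png
s2.png
s3.png
s4.png
sc3.png
sc3z.png
scene0.png
sd3.png
side0.png
w1.png
w1z.png
w2.png
w2z.png
w3.png
w3z.png
w4.png
w5.png
wrist0.png
```

View pics/w5.png

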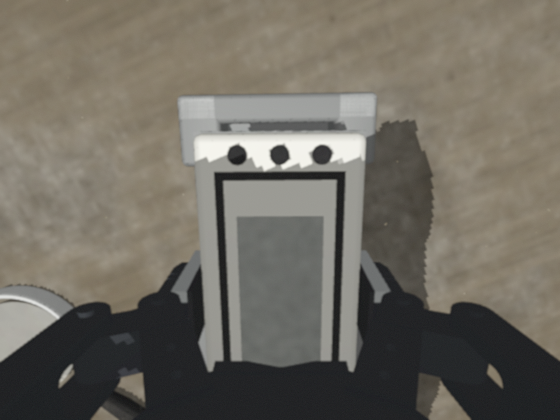

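Emit:
drive_tool:
  series:
    - [30,0,0,0.03,0]
    - [30,-0.01,0,0.03,0]
    - [30,-0.01,0.02,0.03,0]
    - [30,-0.015,0.03,0.03,0.05]
    - [30,-0.015,0.04,0.025,0.08]
    - [30,-0.015,0.04,0.02,0.08]
    - [30,-0.01,0.04,0.01,0.08]
    - [30,-0.01,0.04,0,0.08]
    - [30,0,0.04,0,0.08]
    - [30,0,0.04,0,0.08]

```text
clock: 7.85
position: [0.4314, 0.04, 0.2282]
tool_rot: [3.138, -0.031, 0.145]
force: [0.7, 0.6, -3.5]
grip_width: 0.0568
```

Emit:
drive_tool:
  series:
    - [30,0,0.04,0,0.08]
    - [30,0,0.04,0,0.08]
    - [30,0,0.04,-0.01,0.08]
    - [30,0,0.03,-0.03,0.08]
    - [30,0,0.02,-0.03,0.07]
    - [30,0,0,-0.02,0.04]
    - [30,0,0,0,0]
    - [30,0,0,0,0]

```text
clock: 8.65
position: [0.4258, 0.2217, 0.1328]
tool_rot: [-3.141, -0.027, 0.602]
force: [-0.1, 0.2, -1.3]
grip_width: 0.0571
```

```bash
python3 - <<'E'
from h import *
np.set_printoptions(precision=4,suppress=True)
p,M,s=tool();print(p,s['tool_rot'],s['grip_width'],s['force'])
look('w6')
E
```

```text
[0.4258 0.2217 0.1328] [-3.1412 -0.0271  0.6019] 0.05713816133322437 [-0.1016  0.1577 -1.2548]
```

View pics/w6.png

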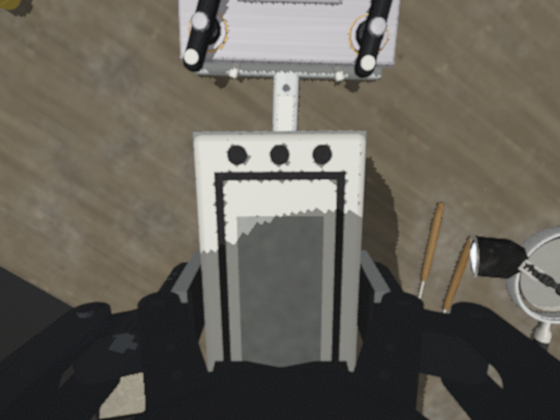

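```bash
python3 - <<'E'
import cv2
a=cv2.imread('pics/w6.png')[0:145,160:420];cv2.imwrite('pics/w6z.png',cv2.resize(a,None,fx=3,fy=3,interpolation=3))
E
```

```text
(no output)
```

View pics/w6z.png

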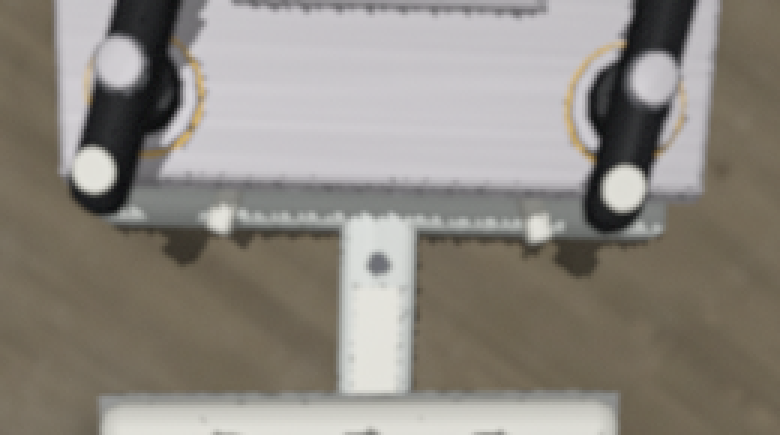

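```bash
python3 - <<'E'
from h import *
np.set_printoptions(precision=4,suppress=True)
setcam('w6.npz')
Z=lambda u,v:(160+u/3,v/3)
R=lambda u,v,z: ray('wrist',Z(u,v),z)
l,r=R(62,180,.056),R(703,193,.056); d=l-r; print('front edge',l,r,np.linalg.norm(d),'yaw',np.arctan2(-d[0],d[1]),'mid',(l+r)/2)
a,dn=R(145,97,.057),R(627,103,.057);e=a-dn;print('nuts a d',a,dn,np.linalg.norm(e),'yaw',np.arctan2(-e[0],e[1]))
t0,t1=R(379,225,.02),R(375.5,392,.02);f=t0-t1;print('tongue',t0,t1,np.arctan2(f[1],f[0]))
x0,x1=R(100,397,.1328+.043+.022),R(620,397,.1328+.043+.022);print('nose',x0,x1,np.linalg.norm(x0-x1),(x0+x1)/2)
p,M,s=tool();print(p)
# block mid in tool frame via nose
nm=(x0+x1)/2; v=M.T@(nm-p);print('nose in tool',v)
setcam('w5.npz'); 
l,r=[ray('wrist',q,.119) for q in ((194.5,133),(365.5,133))];print('w5 nose',(l+r)/2,np.linalg.norm(l-r))
E
```

```text
front edge [0.4705 0.335  0.056 ] [0.5511 0.2129 0.056 ] 0.14631889157028505 yaw 0.5836844687862719 mid [0.5108 0.274  0.056 ]
nuts a d [0.4959 0.3283 0.057 ] [0.5559 0.239  0.057 ] 0.1076031086336583 yaw 0.5912259562472904
tongue [0.5071 0.2718 0.02  ] [0.4714 0.2481 0.02  ] 0.5845982339004646
nose [0.4579 0.2776 0.1978] [0.4895 0.2317 0.1978] 0.05571099599911503 [0.4737 0.2546 0.1978]
[0.4259 0.2214 0.133 ]
nose in tool [ 0.0599 -0.0004 -0.0632]
w5 nose [ 0.5808 -0.2779  0.119 ] 0.055431922891952624
```

Emit:
drive_tool:
  series:
    - [30,0.002,-0.003,-0.02,-0.015]
    - [30,0,0,-0.025,0]
    - [30,0,0,-0.025,0]
    - [30,0,0,-0.02,0]
    - [30,0,0,-0.01,0]
    - [30,0,0,0,0]
    - [30,0,0,0,0]

```text
clock: 9.4
position: [0.4343, 0.2165, 0.038]
tool_rot: [3.137, -0.039, 0.572]
force: [0.3, 0.1, -2.6]
grip_width: 0.0571
```

```bash
python3 - <<'E'
from h import *
np.set_printoptions(precision=4,suppress=True)
p,M,s=tool();print(p,s['tool_rot'],s['grip_width'],s['force'])
look('w7')
a=cv2.imread('pics/w7.png')[0:200,130:430];cv2.imwrite('pics/w7z.png',cv2.resize(a,None,fx=2.6,fy=2.6,interpolation=3))
E
```

```text
[0.4343 0.2165 0.038 ] [ 3.1373 -0.0394  0.5721] 0.057102360235114225 [ 0.2911  0.0728 -2.6368]
```

View pics/w7z.png

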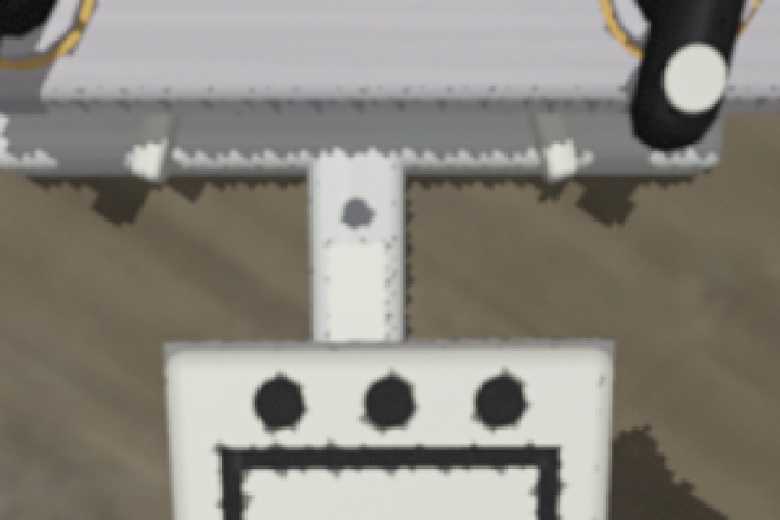

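```bash
python3 - <<'E'
from h import *
np.set_printoptions(precision=4,suppress=True)
setcam('w7.npz')
Z=lambda u,v:(130+u/2.6,v/2.6)
u=np.array([.833,.553]);n=np.array([-.553,.833])
for nm,a,z in [('nose L',(165,346),.1),('nose R',(613,346),.1),('tongueL',(313,200),.02),('tongueR',(404,200),.02),('railL',(150,160),.028),('railR',(560,160),.028),('ton0',(358,165),.02),('ton1',(358,335),.02)]:
    w=ray('wrist',Z(*a),z); print(nm,w,'x',u@w[:2]-.6430,'y',n@w[:2]+.0543)
E
```

```text
nose L [0.4664 0.2717 0.1   ] x -0.10420627041939212 y 0.02274401001410993
nose R [0.4974 0.2237 0.1   ] x -0.10497733804309628 y -0.034403462662007125
tongueL [0.4964 0.2754 0.02  ] x -0.07721530982267044 y 0.00925981782179982
tongueR [0.5065 0.2597 0.02  ] x -0.0774555330510237 y -0.00947922000436574
railL [0.4849 0.3051 0.028 ] x -0.07036304177347086 y 0.04030122026567792
railR [0.5285 0.2376 0.028 ] x -0.07137797426796244 y -0.03997522718633641
ton0 [0.5071 0.2713 0.02  ] x -0.070566827256201 y -0.00015025276036752938
ton1 [0.4784 0.2531 0.02  ] x -0.10451516890055057 y 0.0005797458865871644
```

Emit:
drive_tool:
  series:
    - [30,-0.003,0.0045,-0.01,0.015]
    - [30,0,0,-0.015,0]
    - [30,0,0,0,0]
    - [30,0,0,0,0]

```text
clock: 9.85
position: [0.4325, 0.2227, 0.0142]
tool_rot: [3.137, -0.044, 0.589]
force: [1.1, 0.5, -2.7]
grip_width: 0.0569
```

Emit:
drive_tool:
  series:
    - [30,0,0,-0.015,-0.003]
    - [30,0,0,-0.012,0]
    - [30,0,0,-0.004,0]
    - [30,0,0,0,0]
    - [30,0,0,0,0]

```text
clock: 10.35
position: [0.4335, 0.2237, -0.016]
tool_rot: [3.137, -0.047, 0.587]
force: [-0.3, 0.3, -3.1]
grip_width: 0.0571
```

Emit:
drive_tool:
  series:
    - [30,0.0005,-0.001,-0.003,0]
    - [30,0,0,-0.002,0]
    - [30,0,0,0,0]

```text
clock: 10.65
position: [0.4345, 0.2228, -0.0205]
tool_rot: [3.137, -0.048, 0.587]
force: [0.5, -0.5, -2.4]
grip_width: 0.0571
```

```bash
python3 - <<'E'
from h import *
np.set_printoptions(precision=4,suppress=True)
p,M,s=tool();print(p,s['tool_rot'],s['grip_width'],s['force'])
look('w8')
snap('side','sd8.png'); a=cv2.imread('pics/sd8.png')[100:220,200:370]
b=cv2.imread('pics/w8.png')[0:240,110:450]
cv2.imwrite('pics/c8.png',np.vstack([cv2.resize(b,(510,300)),cv2.resize(a,(510,300),interpolation=3)]))
E
```

```text
[ 0.4345  0.2228 -0.0205] [ 3.1369 -0.0482  0.5865] 0.057066624522840614 [ 0.5171 -0.5453 -2.3573]
```

View pics/c8.png

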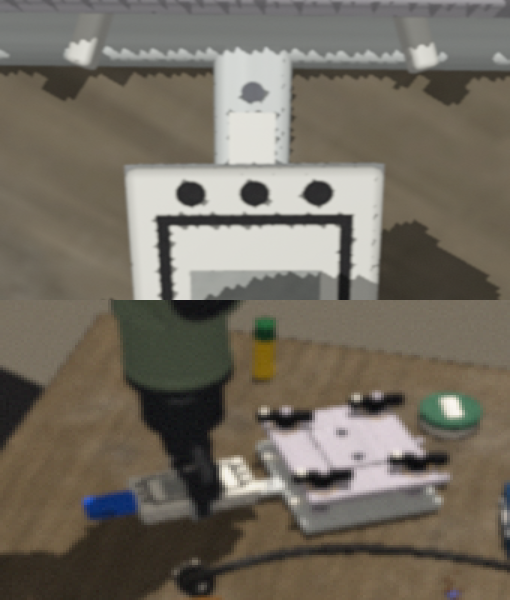

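Emit:
drive_tool:
  series:
    - [30,0.0083,0.0055,0,0]
    - [30,0.0083,0.0055,0,0]
    - [30,0.0083,0.0055,0,0]
    - [30,0.006,0.004,0,0]
    - [30,0,0,0,0]

```text
clock: 11.25
position: [0.4692, 0.2459, -0.02]
tool_rot: [3.137, -0.05, 0.586]
force: [0.4, -0.6, -2.9]
grip_width: 0.0568
```

Emit:
drive_tool:
  series:
    - [30,0.0065,0.0042,0,0]
    - [30,0.0065,0.0042,0,0]
    - [30,0.0025,0.0017,0,0]
    - [30,0,0,0,0]

```text
clock: 11.65
position: [0.4832, 0.2546, -0.0217]
tool_rot: [3.137, -0.043, 0.586]
force: [0.3, 0.4, -3.4]
grip_width: 0.0567
```

Emit:
drive_tool:
  series:
    - [70,0,0,0,0]
    - [85,0,0,0,0]
    - [100,0,0,0,0]
    - [100,0,0,0.015,0]
    - [100,0,0,0.025,0]
    - [100,0,0,0.025,0]
    - [70,0,0,0.01,0]
    - [60,0,0,0,0]

```text
clock: 12.45
position: [0.4842, 0.2558, 0.0608]
tool_rot: [3.136, -0.048, 0.587]
force: [0.8, 0.3, -1.0]
grip_width: 0.0593
```

```bash
python3 - <<'E'
from h import *
np.set_printoptions(precision=4,suppress=True)
p,M,s=tool();print(p,s['tool_rot'],s['grip_width'],s['force'])
look('w9')
snap('scene','sc9.png'); a=cv2.imread('pics/sc9.png')[170:310,120:320]
b=cv2.imread('pics/w9.png')
cv2.imwrite('pics/c9.png',np.hstack([cv2.resize(b,(400,400)),cv2.resize(a,(400,400),interpolation=3)]))
E
```

```text
[0.4842 0.2558 0.0608] [ 3.1364 -0.0478  0.5871] 0.05930487829893225 [ 0.8264  0.3152 -1.032 ]
```

View pics/c9.png

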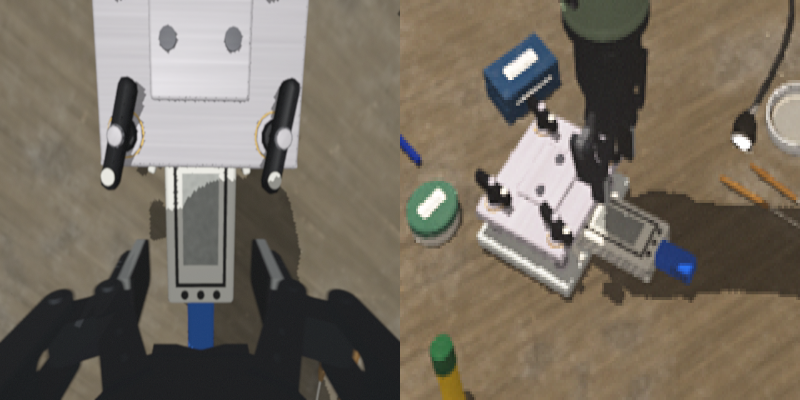

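Emit:
drive_tool:
  series:
    - [55,-0.025,-0.0165,0,0]
    - [55,-0.025,-0.0165,0,0]
    - [55,-0.018,-0.012,0,0]
    - [55,-0.005,-0.0035,-0.01,0]
    - [55,0,0,-0.02,0]
    - [55,0,0,0,0]

```text
clock: 13.15
position: [0.4047, 0.2035, 0.0239]
tool_rot: [3.138, -0.039, 0.588]
force: [-0.1, 1.0, -0.1]
grip_width: 0.0469
```

Emit:
drive_tool:
  series:
    - [55,0,0,-0.015,0]
    - [55,0,0,-0.015,0]
    - [55,0,0,-0.007,0]
    - [55,0,0,0,0]

```text
clock: 13.55
position: [0.4041, 0.2036, -0.0145]
tool_rot: [3.138, -0.036, 0.588]
force: [0.3, 1.2, 0.7]
grip_width: 0.0472
```

```bash
python3 - <<'E'
from h import *
np.set_printoptions(precision=4,suppress=True)
p,M,s=tool();print(p,s['tool_rot'],s['grip_width'],s['force'])
look('w10')
E
```

```text
[ 0.4041  0.2036 -0.0145] [ 3.1381 -0.036   0.5884] 0.047150045729586816 [0.2913 1.1864 0.704 ]
```

View pics/w10.png

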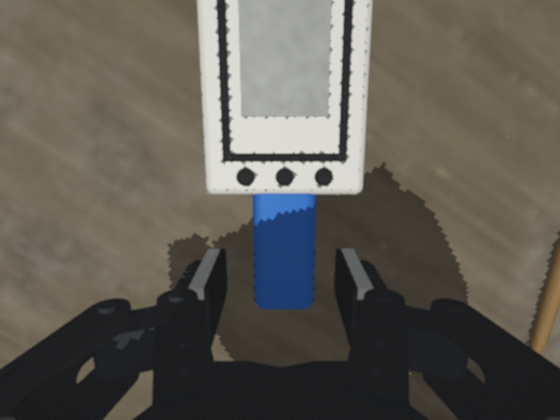

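Emit:
drive_tool:
  series:
    - [30,0,0,0,0]
    - [20,0,0,0,0]
    - [10,0,0,0,0]
    - [10,0,0,0,0]
    - [10,0,0,0,0]
  newtons: 50

```text
clock: 14.1
position: [0.405, 0.2039, -0.0122]
tool_rot: [3.138, -0.038, 0.588]
force: [0.2, 0.1, -3.2]
grip_width: 0.0226
```

Emit:
drive_tool:
  series:
    - [10,0.008,0.0053,0,0]
    - [10,0.008,0.0053,0,0]
    - [10,0.008,0.0053,0,0]
    - [10,0,0,0,0]

```text
clock: 14.5
position: [0.4317, 0.2215, -0.0121]
tool_rot: [3.138, -0.039, 0.588]
force: [0.3, 0.3, -3.0]
grip_width: 0.0229
```

Emit:
drive_tool:
  series:
    - [10,0.008,0.0053,-0.001,0]
    - [10,0.008,0.0053,-0.001,0]
    - [10,0.008,0.0053,0,0]
    - [10,0.008,0.0053,0,0]
    - [10,0,0,0,0]

```text
clock: 15.0
position: [0.463, 0.241, -0.0135]
tool_rot: [3.135, -0.03, 0.587]
force: [1.5, 2.0, 2.3]
grip_width: 0.0229
```

Emit:
drive_tool:
  series:
    - [10,0.0055,0.0048,0,0]
    - [10,0.006,0.004,0,0]
    - [10,0.004,0.0027,0,0]
    - [10,0,0,0,0]

```text
clock: 15.4
position: [0.4802, 0.2537, -0.0134]
tool_rot: [3.135, -0.03, 0.587]
force: [-0.2, -0.4, 2.4]
grip_width: 0.0228
```

Emit:
drive_tool:
  series:
    - [10,0.004,0.0027,0,0]
    - [10,0.003,0.002,0,0]
    - [10,0.002,0.0013,0,0]
    - [10,0,0,0,0]

```text
clock: 15.8
position: [0.4891, 0.2596, -0.0134]
tool_rot: [3.135, -0.028, 0.587]
force: [-0.4, 0.4, 3.0]
grip_width: 0.0227
```

Emit:
drive_tool:
  series:
    - [10,0.003,0.002,0,0]
    - [10,0.003,0.002,0,0]

```text
clock: 16.0
position: [0.4901, 0.2601, -0.0138]
tool_rot: [3.133, -0.017, 0.587]
force: [-21.6, -10.3, 22.3]
grip_width: 0.0232
```

Emit:
drive_tool:
  series:
    - [10,0,0,0,0]
    - [35,0,0,0,0]
    - [50,0,0,0,0]
    - [50,0,0,0,0]
    - [50,0,0,0.02,0]
    - [50,0,0,0.025,0]
    - [50,0,0,0.03,0]
    - [50,0,0,0.03,0]
    - [50,0,0,0.03,0]
    - [50,0,0,0,0]
    - [50,0,0,0,0]

```text
clock: 17.1
position: [0.4901, 0.2601, 0.1254]
tool_rot: [3.133, -0.016, 0.587]
force: [0.1, -1.0, -1.2]
grip_width: 0.0423
```

```bash
python3 - <<'E'
from h import *
np.set_printoptions(precision=4,suppress=True)
p,M,s=tool();print(p,s['tool_rot'],s['grip_width'],s['force'],s['qpos'])
look('w11')
E
```

```text
[0.4901 0.2601 0.1254] [ 3.1333 -0.0164  0.5872] 0.04230584790753253 [ 0.1306 -0.9504 -1.1536] [-0.2789  0.5177 -0.4391  1.8526  0.3051  0.8206 -1.8581]
```

View pics/w11.png

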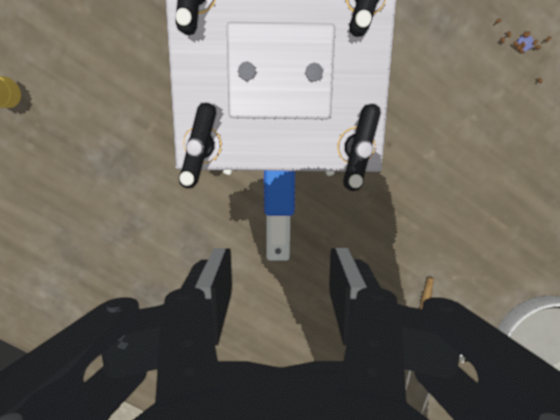

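```bash
python3 - <<'E'
from h import *
np.set_printoptions(precision=4,suppress=True)
a=cv2.imread('pics/w11.png')[0:200,150:410];cv2.imwrite('pics/w11z.png',cv2.resize(a,None,fx=3,fy=3,interpolation=3))
setcam('w11.npz')
u=np.array([.833,.553]);n=np.array([-.553,.833])
def H(q,z): 
    w=ray('wrist',q,z)[:2]; return np.array([u@w-.6430,n@w+.0543])
print('handle end',H((280,214),.041),'L/R',H((265,213),.041),H((294,213),.041))
print('plate corners',H((177,170),.056),H((386,171),.056))
E
```

```text
handle end [-0.102  -0.0006] L/R [-0.1012  0.0111] [-0.1012 -0.0115]
plate corners [-0.0651  0.0729] [-0.0658 -0.0762]
```

View pics/w11z.png

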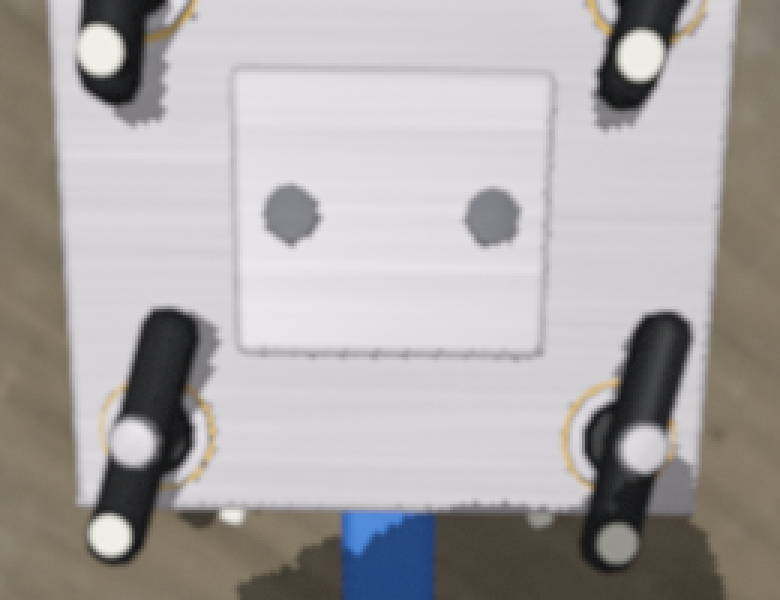

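```bash
python3 - <<'E'
from h import *
np.set_printoptions(precision=4,suppress=True)
setcam('w11.npz')
u=np.array([.833,.553]);n=np.array([-.553,.833])
def H(q,z): 
    w=ray('wrist',(150+q[0]/3,q[1]/3),z)[:2]; return np.array([u@w-.6430,n@w+.0543])
for nm,ring,stud,dot,far in [('a',(157,434),(133,440),(110,537),(170,330)),('d',(620,437),(643,448),(615,545),(665,335))]:
    print(nm,'ring',H(ring,.057),'stud',[ (z,H(stud,z)) for z in (.08,.09,.1)])
    a,b=H(dot,.08),H(far,.08);dd=b-a;print('bar mid',(a+b)/2,'len',np.linalg.norm(dd),'ang',np.arctan2(dd[1],dd[0]))
for nm,dot in [('b',(100,48)),('c',(640,54))]: print(nm,'dot',H(dot,.08))
E
```

```text
a ring [-0.0472  0.0537] stud [(0.08, array([-0.0465,  0.054 ])), (0.09, array([-0.0456,  0.0517])), (0.1, array([-0.0447,  0.0494]))]
bar mid [-0.0457  0.0526] len 0.045708198573118516 ang -0.33646624953317367
d ring [-0.0478 -0.054 ] stud [(0.08, array([-0.0481, -0.0538])), (0.09, array([-0.0471, -0.0514])), (0.1, array([-0.0462, -0.0489]))]
bar mid [-0.0469 -0.053 ] len 0.044781663496188534 ang -0.1779726864221895
b dot [0.0284 0.0559]
c dot [ 0.0278 -0.0486]
```

Emit:
drive_tool:
  series:
    - [40,0,0.007,0,0.145]
    - [40,0,0.007,0,0.145]
    - [40,0,0.007,0,0.145]
    - [40,0,0.007,0,0.145]
    - [40,0,0.007,0,0.145]
    - [40,0,0.007,0,0.145]
    - [40,0,0.007,0,0.145]
    - [40,0,0.007,0,0.145]
    - [40,0,0,0,0.145]
    - [40,0,0,0,0.145]

```text
clock: 18.15
position: [0.4859, 0.3172, 0.1142]
tool_rot: [-3.14, -0.012, 2.083]
force: [0.3, 0.2, -0.3]
grip_width: 0.034
```

Emit:
drive_tool:
  series:
    - [40,0.002,0.002,0.002,0.145]
    - [40,0.002,0.002,0.002,0.145]
    - [40,0.002,0.002,0.002,0.145]
    - [40,0.002,0.002,0.002,0.145]
    - [40,0.002,0.002,0.001,0.145]
    - [40,0,0,0,0.145]
    - [40,0,0,0,0.145]
    - [40,0,0,0,0.145]
    - [40,0,0,0,0.12]
    - [40,0,0,0,0]
    - [40,0,0,0,0]

```text
clock: 19.25
position: [0.4913, 0.3264, 0.1098]
tool_rot: [-3.134, -0.027, -2.874]
force: [0.2, -0.7, 0.1]
grip_width: 0.0341
```

```bash
python3 - <<'E'
from h import *
np.set_printoptions(precision=4,suppress=True)
p,M,s=tool();print(p,s['tool_rot'],s['grip_width'],s['force'],s['qpos'])
look('w12')
E
```

```text
[0.4913 0.3264 0.1098] [-3.1343 -0.0267 -2.8744] 0.03408260686499333 [ 0.168  -0.7465  0.0548] [-0.0045  0.8221 -1.0835  1.7085  0.7794  1.1421  0.513 ]
```

View pics/w12.png

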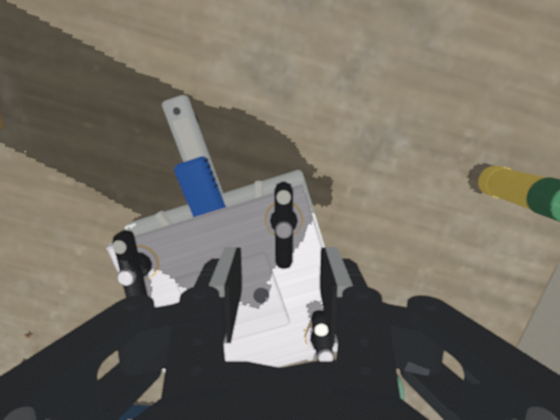

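```bash
cat > nd.py <<'E'
import sys
from h import *
np.set_printoptions(precision=4,suppress=True)
N=dict(a=(.4959,.3290),b=(.5759,.3820),c=(.6357,.2920),d=(.5557,.2390))
k=sys.argv[1]; j=float(sys.argv[2]) if len(sys.argv)>2 else None
p,M,s=tool(); g=p+M@np.array([0,0,-.047])
print('g',g,'delta',np.array(N[k])-g[:2],'tipz(closed)',(p+M@np.array([0,0,-.04]))[2],'rot',s['tool_rot'],'w',s['grip_width'])
print('q',s['qpos'],'clock',s['clock'],'F',s['force'],'Mz',s['moment'])
jt=(.586+np.pi-s['tool_rot'][2])%(2*np.pi)
if jt>3*np.pi/2: jt-=2*np.pi
print('joint if gripped',jt, 'turn needed' , None if j is None else jt-j)
E
python3 nd.py a .32
python3 - <<'E'
from h import *
np.set_printoptions(precision=4,suppress=True)
setcam('w12.npz')
u=np.array([.833,.553]);n=np.array([-.553,.833])
a,b=[ray('wrist',q,.08)[:2] for q in ((283.5,197),(284,230))];print(a,b)
d=b-a;print('ang',(.586-np.arctan2(d[1],d[0])))
for q,c in (((125,247),(.5557,.2390)),((320.5,329),(.5759,.3820))):
    w=ray('wrist',q,.08)[:2]; d=np.array(c)-w; print(w,.586-np.arctan2(d[1],d[0]))
E
```

```text
g [0.4924 0.327  0.1568] delta [0.0035 0.002 ] tipz(closed) 0.14983495149858533 rot [-3.1341 -0.0266 -2.8743] w 0.03411559576085226
q [-0.0046  0.8219 -1.0833  1.7086  0.7794  1.1421  0.5132] clock 19.3 F [-0.5836  0.8732  0.3115] Mz [-0.0144  0.0742  0.0465]
joint if gripped 0.31869279976455545 turn needed -0.001307200235444561
[0.4763 0.3242] [0.4966 0.3302]
ang 0.30091141512195035
[0.5346 0.2357] 0.4295554461556872
[0.5576 0.3727] 0.11428246264027303
```

Emit:
drive_tool:
  series:
    - [40,0.0035,0.0025,-0.02,0.01]
    - [40,0,0,-0.02,0]
    - [40,0,0,-0.02,0]
    - [40,0,0,0,0]
    - [40,0,0,0,0]

```text
clock: 19.8
position: [0.4942, 0.3286, 0.0444]
tool_rot: [-3.133, -0.028, -2.871]
force: [-0.0, -0.4, 0.1]
grip_width: 0.0339
```

```bash
python3 nd.py a .31
```

```text
g [0.4953 0.3293 0.0914] delta [ 0.0006 -0.0003] tipz(closed) 0.08442945208697375 rot [-3.1332 -0.0279 -2.8711] w 0.03389954577873511
q [-0.0429  0.9047 -1.0189  1.7349  0.8653  1.0582  0.4638] clock 19.8 F [-0.0215 -0.3728  0.1345] Mz [ 0.0706  0.0095 -0.0431]
joint if gripped 0.31552128774827093 turn needed 0.005521287748270931
```

Emit:
drive_tool:
  series:
    - [40,0.0005,0,-0.011,0]
    - [40,0,0,-0.008,0]
    - [40,0,0,0,0]
    - [20,0,0,0,0]
    - [5,0,0,0,0]
    - [5,0,0,0,0]
    - [5,0,0,0,0]
  newtons: 50

```text
clock: 20.5
position: [0.495, 0.329, 0.0252]
tool_rot: [-3.134, -0.027, -2.872]
force: [-0.2, 0.7, -4.3]
grip_width: 0.014
```

```bash
python3 nd.py a; python3 - <<'E'
from h import *
snap('wrist','w13.png')
E
```

```text
g [0.4961 0.3297 0.0722] delta [-0.0002 -0.0007] tipz(closed) 0.0651786336221646 rot [-3.1338 -0.0265 -2.8718] w 0.013992900236846264
q [-0.0534  0.9289 -0.9989  1.7413  0.8924  1.032   0.447 ] clock 20.5 F [-0.1678  0.6705 -4.3359] Mz [ 0.2951 -0.0658 -0.0238]
joint if gripped 0.31623968786356293 turn needed None
```

View pics/w13.png

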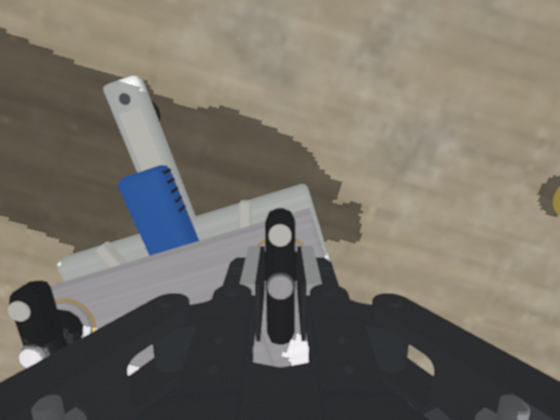

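Emit:
drive_tool:
  series:
    - [5,0,0,0,-0.1]
    - [5,0,0,0,-0.13]
    - [5,0,0,-0.0005,-0.13]
    - [5,0,0,0,-0.13]
    - [5,0,0,-0.0005,-0.13]
    - [5,0,0,0,-0.1]
    - [5,0,0,0,0]

```text
clock: 21.25
position: [0.495, 0.3303, 0.0238]
tool_rot: [-3.137, -0.027, 2.665]
force: [0.5, 1.9, -8.2]
grip_width: 0.0138
```

```bash
python3 nd.py a
```

```text
g [0.4962 0.3299 0.0708] delta [-0.0003 -0.0009] tipz(closed) 0.06379906234000432 rot [-3.137  -0.0271  2.6647] w 0.013764762531476968
q [-0.1128  0.8638 -0.8625  1.7539  0.7765  0.9199 -0.2135] clock 21.25 F [ 0.5462  1.9334 -8.1937] Mz [ 0.3413 -0.3124  0.0234]
joint if gripped 1.0628797047110128 turn needed None
```

Emit:
drive_tool:
  series:
    - [40,0,0,0,0]
    - [40,0,0,0,0]
    - [40,0,0,0.02,0]
    - [40,0,0,0.025,0]
    - [40,0.02,-0.005,0.01,0.13]
    - [40,0.025,-0.006,0,0.13]
    - [40,0.025,-0.007,0,0.13]
    - [40,0.025,-0.007,0,0.13]
    - [40,0.02,-0.006,0,0.13]
    - [40,0.01,0,0,0.1]
    - [40,0,0,0,0]
    - [40,0,0,0,0]

```text
clock: 22.45
position: [0.6256, 0.2989, 0.0979]
tool_rot: [3.14, -0.021, -2.823]
force: [-1.0, 0.8, 0.5]
grip_width: 0.0339
```

```bash
python3 nd.py c .26; python3 - <<'E'
from h import *
look('w14')
E
```

```text
g [0.6265 0.2992 0.1449] delta [ 0.0092 -0.0072] tipz(closed) 0.13791486655919283 rot [ 3.1404 -0.021  -2.8233] w 0.033911946549301755
q [ 0.0304  0.9604 -1.0467  1.4217  0.83    1.2588  0.796 ] clock 22.45 F [-0.9809  0.8057  0.526 ] Mz [-0.0084  0.0124  0.0179]
joint if gripped 0.26768359799410923 turn needed 0.007683597994109226
```

View pics/w14.png

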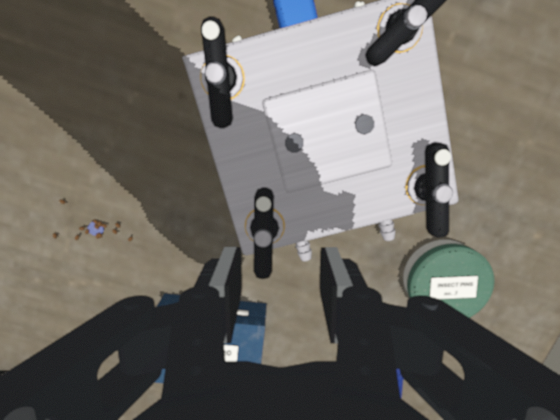

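```bash
cat > ang.py <<'E'
from h import *
import sys,json
np.set_printoptions(precision=4,suppress=True)
# usage ang.py npz '{"c":[[dot],[stud]]}'
setcam(sys.argv[1]); D=json.loads(sys.argv[2])
for k,(a,b) in D.items():
    w=[ray('wrist',q,.0795)[:2] for q in (a,b)]; d=w[1]-w[0]; j=(.586-np.arctan2(d[1],d[0])+np.pi)%(2*np.pi)-np.pi
    print(k,'stud',w[1],'r',np.linalg.norm(d),'joint',j)
E
python3 ang.py w14.npz '{"c":[[263.5,203],[263,238.5]],"b":[[442.5,157],[443,194]],"d":[[210.5,30],[216,74]],"a":[[440,2],[417,16]]}'
```

```text
c stud [0.6362 0.2917] r 0.021839430051533305 joint 0.29231649230798906
b stud [0.5777 0.3823] r 0.021503644106167633 joint 0.14010697737086186
d stud [0.5558 0.24  ] r 0.021511064549220818 joint 0.17964335616096871
a stud [0.4965 0.3302] r 0.01281145288010246 joint 1.309374995839323
```

Emit:
drive_tool:
  series:
    - [40,0.0092,-0.0073,-0.01,-0.015]
    - [40,0,0,-0.02,0]
    - [40,0,0,-0.02,0]
    - [40,0,0,0,0]
    - [40,0,0,0,0]

```text
clock: 23.0
position: [0.6334, 0.291, 0.0432]
tool_rot: [-3.142, -0.022, -2.842]
force: [-0.7, 0.0, 0.7]
grip_width: 0.0342
```

```bash
python3 nd.py c .28
```

```text
g [0.6344 0.2913 0.0902] delta [0.0013 0.0007] tipz(closed) 0.08316644932393408 rot [-3.1415 -0.0223 -2.8417] w 0.03421161453342326
q [ 0.0272  1.0228 -1.006   1.4378  0.8786  1.1924  0.7691] clock 23.0 F [-0.6565  0.0163  0.7274] Mz [ 0.0094  0.0092 -0.0256]
joint if gripped 0.28614720304575325 turn needed 0.0061472030457532245
```

Emit:
drive_tool:
  series:
    - [40,0.0015,0.0007,-0.01,0]
    - [40,0,0,-0.008,0]
    - [40,0,0,0,0]
    - [20,0,0,0,0]
    - [5,0,0,0,0]
    - [5,0,0,0,0]
    - [5,0,0,0,0]

```text
clock: 23.7
position: [0.6352, 0.2909, 0.0244]
tool_rot: [-3.14, -0.022, -2.842]
force: [0.4, 1.0, -6.2]
grip_width: 0.0145
```

```bash
python3 nd.py c .28
```

```text
g [0.6362 0.2913 0.0714] delta [-0.0005  0.0007] tipz(closed) 0.06435407984776498 rot [-3.1397 -0.0224 -2.8423] w 0.014527582531952708
q [ 0.0205  1.0455 -0.9915  1.4391  0.8967  1.172   0.7615] clock 23.7 F [ 0.3743  1.0314 -6.2219] Mz [ 0.186  -0.0931 -0.0348]
joint if gripped 0.2867034273124043 turn needed 0.006703427312404253
```

Emit:
drive_tool:
  series:
    - [5,0,0,0,-0.1]
    - [5,0,0,0,-0.13]
    - [5,0,0,-0.0005,-0.13]
    - [5,0,0,0,-0.13]
    - [5,0,0,-0.0005,-0.13]
    - [5,0,0,0,-0.13]
    - [5,0,0,0,0]

```text
clock: 24.4
position: [0.6349, 0.2917, 0.023]
tool_rot: [-3.141, -0.023, 2.664]
force: [-1.9, 0.0, -2.1]
grip_width: 0.0147
```

```bash
python3 nd.py b .14
```

```text
g [0.6358 0.2913 0.07  ] delta [-0.0599  0.0907] tipz(closed) 0.0630077403638469 rot [-3.1412 -0.0225  2.6637] w 0.014699011822490483
q [-0.0251  0.99   -0.8641  1.4522  0.7814  1.0782  0.0491] clock 24.4 F [-1.8651  0.0445 -2.091 ] Mz [-0.2505  0.4095  0.    ]
joint if gripped 1.0638769768092637 turn needed 0.9238769768092637
```

Emit:
drive_tool:
  series:
    - [40,0,0,0,0]
    - [40,0,0,0,0]
    - [40,0,0,0.02,0]
    - [40,0,0,0.025,0]
    - [40,-0.01,0.015,0.01,0.14]
    - [40,-0.012,0.018,0,0.14]
    - [40,-0.012,0.018,0,0.14]
    - [40,-0.012,0.018,0,0.14]
    - [40,-0.008,0.012,0,0.14]
    - [40,0,0,0,0.13]
    - [40,0,0,0,0.08]
    - [40,0,0,0,0]

```text
clock: 25.6
position: [0.5819, 0.3783, 0.0977]
tool_rot: [3.136, -0.011, -2.65]
force: [-0.1, 0.2, 0.1]
grip_width: 0.0339
```

```bash
python3 nd.py b .13; python3 - <<'E'
from h import *
look('w15')
E
```

```text
g [0.5825 0.3783 0.1447] delta [-0.0066  0.0037] tipz(closed) 0.13774119010183886 rot [ 3.1356 -0.0105 -2.6499] w 0.033940291050777185
q [-0.0813  0.9742 -1.0845  1.4309  0.8633  1.265   0.8191] clock 25.6 F [-0.0877  0.2102  0.1406] Mz [-0.0159  0.0066  0.0076]
joint if gripped 0.09430060636863757 turn needed -0.03569939363136243
```

View pics/w15.png

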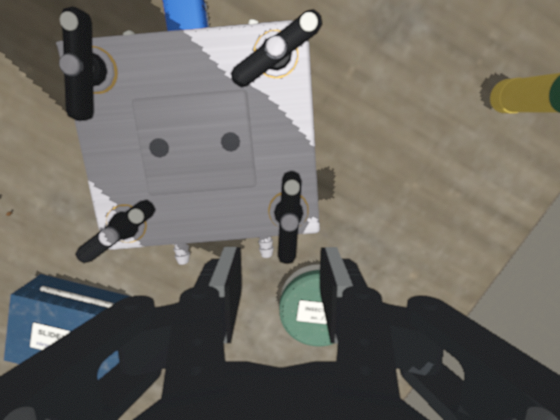

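```bash
python3 ang.py w15.npz '{"b":[[291.5,187],[289.5,222]],"a":[[310,21.5],[275,47]],"c":[[136,216],[109,237]],"d":[[69.5,21],[71,65]]}'
```

```text
b stud [0.5773 0.3822] r 0.02107063158759881 joint 0.14134164596347132
a stud [0.4972 0.3299] r 0.02159533536653833 joint 1.0721297268772254
c stud [0.636  0.2921] r 0.02168464929733124 joint 1.0222444174855596
d stud [0.5555 0.2399] r 0.021089262615126662 joint 0.20921690028181672
```

Emit:
drive_tool:
  series:
    - [40,-0.0056,0.0038,-0.01,-0.04]
    - [40,0,0,-0.02,0]
    - [40,0,0,-0.02,0]
    - [40,0,0,0,0]
    - [40,0,0,0,0]

```text
clock: 26.15
position: [0.5781, 0.3808, 0.0463]
tool_rot: [3.137, -0.009, -2.701]
force: [0.2, -1.1, 0.2]
grip_width: 0.0338
```

```bash
python3 nd.py b .13
```

```text
g [0.5786 0.3808 0.0932] delta [-0.0027  0.0012] tipz(closed) 0.086248520920374 rot [ 3.1366 -0.0087 -2.7008] w 0.03378367006112491
q [-0.0998  1.0226 -1.0408  1.467   0.9074  1.1884  0.7326] clock 26.15 F [ 0.179  -1.1383  0.2304] Mz [-0.093  -0.0362 -0.0177]
joint if gripped 0.1452035998756207 turn needed 0.0152035998756207
```

Emit:
drive_tool:
  series:
    - [40,-0.002,0.0013,-0.012,0]
    - [40,0,0,-0.009,0]
    - [40,0,0,0,0]
    - [20,0,0,0,0]
    - [5,0,0,0,0]
    - [5,0,0,0,0]
    - [5,0,0,0,0]

```text
clock: 26.85
position: [0.5764, 0.3817, 0.0241]
tool_rot: [3.137, -0.009, -2.701]
force: [0.5, 0.1, -4.2]
grip_width: 0.015
```

```bash
python3 nd.py b .13
```

```text
g [0.5769 0.3817 0.0711] delta [-0.001   0.0003] tipz(closed) 0.06410749089923384 rot [ 3.137  -0.0086 -2.7013] w 0.014985029275688996
q [-0.1077  1.0466 -1.0244  1.4781  0.9297  1.1598  0.716 ] clock 26.85 F [ 0.4653  0.0746 -4.1983] Mz [ 0.0033 -0.0649  0.0263]
joint if gripped 0.14575220239663267 turn needed 0.015752202396632664
```

Emit:
drive_tool:
  series:
    - [5,0,0,0,-0.1]
    - [5,0,0,0,-0.13]
    - [5,0,0,-0.0005,-0.13]
    - [5,0,0,0,-0.13]
    - [5,0,0,-0.0005,-0.13]
    - [5,0,0,0,-0.13]
    - [5,0,0,0,0]

```text
clock: 27.55
position: [0.577, 0.3822, 0.0228]
tool_rot: [3.135, -0.008, 2.804]
force: [3.2, -0.2, -3.4]
grip_width: 0.0147
```

```bash
python3 nd.py d .20
```

```text
g [0.5772 0.3817 0.0698] delta [-0.0215 -0.1427] tipz(closed) 0.06280606930041624 rot [ 3.1349 -0.0076  2.8038] w 0.01473751848967531
q [-0.1596  0.9875 -0.8947  1.4895  0.8248  1.0681 -0.0066] clock 27.55 F [ 3.2277 -0.1744 -3.4152] Mz [-0.3936 -0.3091  0.0549]
joint if gripped 0.9237574006910614 turn needed 0.7237574006910614
```

Emit:
drive_tool:
  series:
    - [40,0,0,0,0]
    - [40,0,0,0,0]
    - [40,0,0,0.02,0]
    - [40,0,0,0.025,0]
    - [40,-0.002,-0.02,0.01,0.12]
    - [40,-0.004,-0.03,0,0.14]
    - [40,-0.004,-0.03,0,0.14]
    - [40,-0.004,-0.03,0,0.14]
    - [40,-0.004,-0.02,0,0.12]
    - [40,-0.003,-0.004,0,0.03]
    - [40,0,0,0,0]
    - [40,0,0,0,0]

```text
clock: 28.75
position: [0.5556, 0.2477, 0.0951]
tool_rot: [3.131, -0.0, -2.736]
force: [0.9, -0.5, 0.6]
grip_width: 0.0338
```

```bash
python3 nd.py d .20; python3 - <<'E'
from h import *
look('w16')
E
```

```text
g [0.5558 0.2473 0.1421] delta [-0.0001 -0.0083] tipz(closed) 0.1350909279130979 rot [ 3.1313 -0.0002 -2.7359] w 0.033782579431264725
q [ 0.1776  0.8797 -1.1237  1.6943  0.8575  1.1421  0.7836] clock 28.75 F [ 0.8701 -0.5144  0.5646] Mz [-0.029  -0.0134 -0.0308]
joint if gripped 0.18029369457442446 turn needed -0.019706305425575554
```

View pics/w16.png

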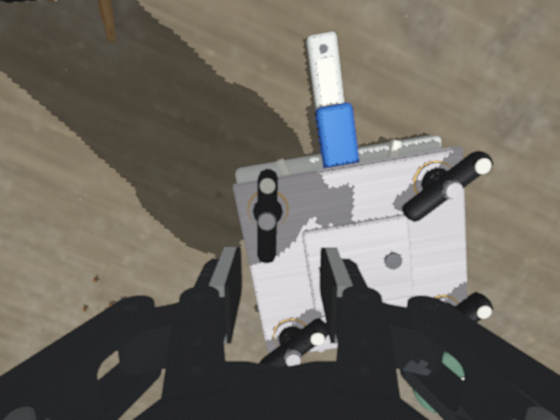

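```bash
python3 ang.py w16.npz '{"d":[[267,186],[267,222]],"a":[[484,165.5],[454,188]],"c":[[318,339],[292,358]]}'
```

```text
d stud [0.5558 0.2397] r 0.021377344914384516 joint 0.18963644671264834
a stud [0.4954 0.3296] r 0.019866346913656113 joint 1.0469555743478507
c stud [0.6354 0.2907] r 0.021847943538605374 joint 1.039724191966644
```

Emit:
drive_tool:
  series:
    - [40,0,-0.0075,-0.01,-0.01]
    - [40,0,0,-0.02,0]
    - [40,0,0,-0.015,0]
    - [40,0,0,0,0]
    - [40,0,0,0,0]

```text
clock: 29.3
position: [0.5547, 0.2415, 0.0452]
tool_rot: [3.131, -0.001, -2.746]
force: [-0.9, 0.7, -0.6]
grip_width: 0.0336
```

```bash
python3 nd.py d .20
```

```text
g [0.5549 0.2411 0.0922] delta [ 0.0008 -0.0021] tipz(closed) 0.08522881748814197 rot [ 3.131  -0.0013 -2.7456] w 0.03362210209374926
q [ 0.1643  0.9344 -1.0741  1.7296  0.9218  1.0718  0.7385] clock 29.3 F [-0.8813  0.7112 -0.6256] Mz [-0.0565 -0.0271 -0.0034]
joint if gripped 0.19001356535232006 turn needed -0.009986434647679954
```

Emit:
drive_tool:
  series:
    - [40,0.0008,-0.0017,-0.012,0]
    - [40,0,0,-0.008,0]
    - [40,0,0,0,0]
    - [20,0,0,0,0]
    - [5,0,0,0,0]
    - [5,0,0,0,0]
    - [5,0,0,0,0]

```text
clock: 30.0
position: [0.5557, 0.2396, 0.0239]
tool_rot: [3.131, -0.001, -2.746]
force: [0.4, 0.8, -4.8]
grip_width: 0.0149
```

```bash
python3 nd.py d .20
```

```text
g [0.5559 0.2392 0.0709] delta [-0.0002 -0.0002] tipz(closed) 0.06391213229879879 rot [ 3.1315 -0.0012 -2.7458] w 0.014941068719480761
q [ 0.1563  0.9605 -1.0516  1.7373  0.9515  1.0451  0.7238] clock 30.0 F [ 0.4434  0.7875 -4.8446] Mz [ 0.031  -0.1491  0.0184]
joint if gripped 0.1902030109086681 turn needed -0.00979698909133192
```

Emit:
drive_tool:
  series:
    - [5,0,0,0,-0.1]
    - [5,0,0,0,-0.13]
    - [5,0,0,-0.0005,-0.13]
    - [5,0,0,0,-0.13]
    - [5,0,0,-0.0005,-0.13]
    - [5,0,0,0,-0.13]
    - [5,0,0,0,0]

```text
clock: 30.7
position: [0.5559, 0.2392, 0.0224]
tool_rot: [3.131, -0.001, 2.759]
force: [1.5, 0.5, -8.5]
grip_width: 0.0149
```

```bash
python3 nd.py a 1.06
```

```text
g [0.5558 0.2387 0.0694] delta [-0.0599  0.0903] tipz(closed) 0.062393228332350385 rot [ 3.1308 -0.0007  2.7588] w 0.014853467560600006
q [ 0.0862  0.8881 -0.9095  1.7496  0.8507  0.9399  0.0076] clock 30.7 F [ 1.5215  0.4927 -8.499 ] Mz [-0.0094 -0.3878 -0.0986]
joint if gripped 0.9687461786112044 turn needed -0.09125382138879568
```

Emit:
drive_tool:
  series:
    - [40,0,0,0,0]
    - [40,0,0,0,0]
    - [40,0,0,0.02,0]
    - [40,0,0,0.025,0]
    - [40,-0.012,0.018,0.005,-0.02]
    - [40,-0.014,0.021,0,-0.03]
    - [40,-0.014,0.021,0,-0.03]
    - [40,-0.012,0.018,0,0]
    - [40,-0.003,0.005,0,0]
    - [40,0,0,0,0]
    - [40,0,0,0,0]

```text
clock: 31.8
position: [0.5011, 0.3272, 0.0869]
tool_rot: [3.122, 0.002, 2.696]
force: [1.4, -0.2, 0.7]
grip_width: 0.0343
```

```bash
python3 nd.py a 1.06; python3 - <<'E'
from h import *
look('w17')
E
```

```text
g [0.5006 0.3264 0.1339] delta [-0.0047  0.0026] tipz(closed) 0.12689718485685464 rot [3.1217 0.0018 2.6958] w 0.03426759237495612
q [-0.0479  0.7886 -0.9618  1.748   0.7579  1.0003 -0.1721] clock 31.8 F [ 1.3628 -0.2395  0.7393] Mz [0.0216 0.0063 0.02  ]
joint if gripped 1.0318136547134653 turn needed -0.028186345286534742
```

View pics/w17.png

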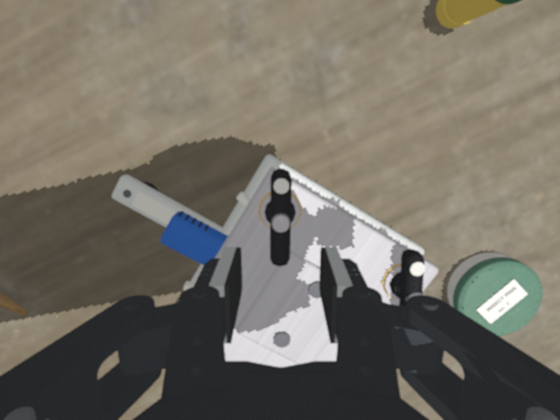

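Emit:
drive_tool:
  series:
    - [40,-0.0045,0.003,-0.01,-0.02]
    - [40,0,0,-0.02,0]
    - [40,0,0,-0.01,0]
    - [40,0,0,0,0]
    - [40,0,0,0,0]

```text
clock: 32.35
position: [0.4991, 0.3263, 0.0438]
tool_rot: [3.123, 0.002, 2.672]
force: [0.8, 0.0, -0.0]
grip_width: 0.0341
```

```bash
python3 ang.py w17.npz '{"a":[[281.5,186],[281,222.5]]}';python3 nd.py a 1.05
```

```text
a stud [0.4964 0.3303] r 0.020779306804697396 joint 1.0434095434936133
g [0.4987 0.3256 0.0907] delta [-0.0028  0.0034] tipz(closed) 0.0837503847154891 rot [3.1234 0.0021 2.672 ] w 0.03406319158833669
q [-0.0776  0.8371 -0.9121  1.7758  0.8143  0.9332 -0.2394] clock 32.35 F [ 0.8196  0.0212 -0.0284] Mz [-0.0027  0.0236 -0.026 ]
joint if gripped 1.055631576081038 turn needed 0.005631576081037926
```

Emit:
drive_tool:
  series:
    - [40,-0.0025,0.004,-0.01,0]
    - [40,0,0,-0.009,0]
    - [40,0,0,0,0]
    - [20,0,0,0,0]
    - [5,0,0,0,0]
    - [5,0,0,0,0]
    - [5,0,0,0,0]

```text
clock: 33.05
position: [0.4966, 0.3304, 0.0237]
tool_rot: [3.124, 0.002, 2.672]
force: [-0.7, -0.3, -3.3]
grip_width: 0.0143
```

```bash
python3 nd.py a 1.05
```

```text
g [0.4961 0.3297 0.0707] delta [-0.0002 -0.0007] tipz(closed) 0.06370424081869114 rot [3.1237 0.0023 2.6722] w 0.014331500981104585
q [-0.0992  0.8628 -0.89    1.7833  0.8434  0.9049 -0.268 ] clock 33.05 F [-0.685  -0.2921 -3.2751] Mz [-0.0149  0.1018 -0.0099]
joint if gripped 1.055374155213518 turn needed 0.005374155213518028
```

Emit:
drive_tool:
  series:
    - [5,0,0,0,-0.1]
    - [5,0,0,0,-0.12]
    - [5,0,0,-0.0005,-0.12]
    - [5,0,0,0,-0.12]
    - [5,0,0,-0.0005,-0.08]
    - [5,0,0,0,0]

```text
clock: 33.65
position: [0.497, 0.3304, 0.0233]
tool_rot: [3.122, 0.002, 2.112]
force: [-0.8, -0.7, -4.6]
grip_width: 0.0142
```

```bash
python3 nd.py a
```

```text
g [0.4962 0.33   0.0703] delta [-0.0003 -0.001 ] tipz(closed) 0.06328118599894547 rot [3.122  0.0023 2.1122] w 0.01420534763231929
q [-0.1749  0.814  -0.7686  1.7888  0.757   0.8391 -0.7716] clock 33.65 F [-0.8454 -0.677  -4.6197] Mz [-0.2628  0.1639  0.2107]
joint if gripped 1.6153872232999218 turn needed None
```

Emit:
drive_tool:
  series:
    - [5,0,0,0,-0.06]
    - [5,0,0,0,-0.06]
    - [5,0,0,0,-0.06]

```text
clock: 33.95
position: [0.4971, 0.3303, 0.0232]
tool_rot: [3.122, 0.002, 1.937]
force: [0.0, -0.6, -1.6]
grip_width: 0.0139
```

```bash
python3 nd.py a
```

```text
g [0.4962 0.3301 0.0702] delta [-0.0003 -0.0011] tipz(closed) 0.06316509813028087 rot [3.1219 0.0023 1.9365] w 0.013923920444052839
q [-0.2009  0.8007 -0.7289  1.7893  0.7267  0.8216 -0.9262] clock 33.95 F [ 0.0115 -0.6261 -1.5883] Mz [-0.2472  0.1298  0.3546]
joint if gripped 1.7910859548708358 turn needed None
```

Emit:
drive_tool:
  series:
    - [5,0,0,0,-0.06]
    - [5,0,0,0,-0.06]

```text
clock: 34.15
position: [0.4969, 0.3311, 0.0233]
tool_rot: [3.122, 0.001, 1.819]
force: [-0.2, -2.4, -1.1]
grip_width: 0.0134
```

```bash
python3 nd.py a;python3 - <<'E'
from h import *
look('w18')
E
```

```text
g [0.496  0.3309 0.0703] delta [-0.0001 -0.0019] tipz(closed) 0.06333231369510071 rot [3.1216 0.0009 1.8185] w 0.013393507281664817
q [-0.2192  0.7921 -0.7024  1.7891  0.7047  0.8098 -1.0293] clock 34.15 F [-0.1524 -2.4348 -1.143 ] Mz [-0.408  0.204  0.673]
joint if gripped 1.9090683443536807 turn needed None
```

View pics/w18.png

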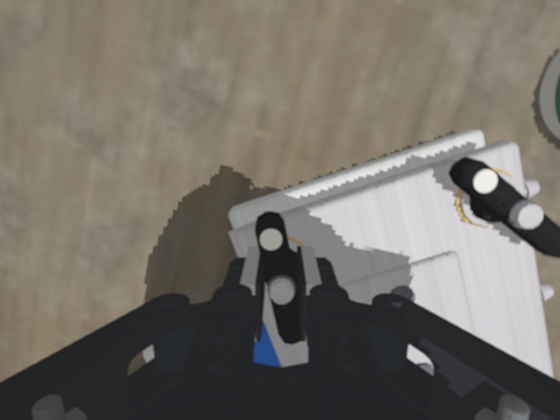

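```bash
python3 ang.py w18.npz '{"a":[[270.5,239],[282.5,291]]}';python3 nd.py c 1.06
```

```text
a stud [0.4971 0.3301] r 0.021988933443007834 joint 1.7027202119230633
g [0.496  0.3309 0.0704] delta [ 0.1397 -0.0389] tipz(closed) 0.06337566065084968 rot [3.1214 0.0011 1.8148] w 0.0140644670540163
q [-0.2198  0.7917 -0.7015  1.7892  0.7042  0.8095 -1.0326] clock 34.2 F [-0.3081  0.0366 -1.1221] Mz [0.0399 0.3075 0.689 ]
joint if gripped 1.9127507482861716 turn needed 0.8527507482861716
```

Emit:
drive_tool:
  series:
    - [40,0,0,0,0.05]
    - [40,0,0,0,0]
    - [40,0,0,0.02,0]
    - [40,0,0,0.025,0]
    - [40,0.022,-0.006,0.005,0.12]
    - [40,0.028,-0.008,0,0.14]
    - [40,0.028,-0.008,0,0.14]
    - [40,0.028,-0.008,0,0.14]
    - [40,0.02,-0.006,0,0.12]
    - [40,0.006,-0.001,0,0.08]
    - [40,0,0,0,0]
    - [40,0,0,0,0]

```text
clock: 35.4
position: [0.635, 0.2931, 0.077]
tool_rot: [3.117, -0.0, 2.649]
force: [-0.0, 0.1, 0.4]
grip_width: 0.0342
```

```bash
python3 nd.py c 1.05; python3 - <<'E'
from h import *
look('w19')
E
```

```text
g [0.6344 0.2921 0.124 ] delta [ 0.0013 -0.0001] tipz(closed) 0.11699471521068835 rot [ 3.1167 -0.0003  2.6486] w 0.03419779675058165
q [ 0.0047  0.9212 -0.9178  1.4646  0.7685  1.1158  0.03  ] clock 35.4 F [-0.0361  0.0876  0.4306] Mz [-0.0168  0.0033  0.0564]
joint if gripped 1.0789591235451916 turn needed 0.02895912354519159
```

View pics/w19.png

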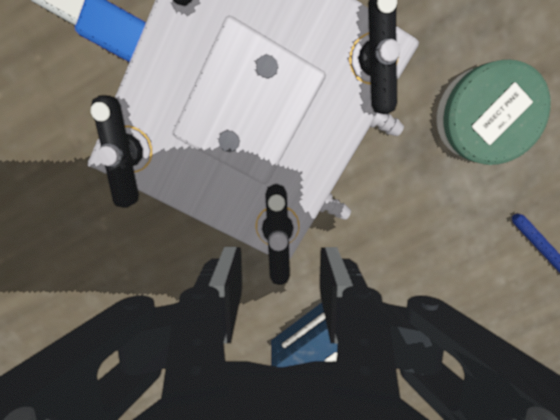

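Emit:
drive_tool:
  series:
    - [40,0.001,0,-0.015,0.02]
    - [40,0,0,-0.017,0]
    - [40,0,0,-0.008,0]
    - [40,0,0,0,0]

```text
clock: 35.85
position: [0.6341, 0.2941, 0.0338]
tool_rot: [3.118, 0.0, 2.669]
force: [0.9, -0.2, -0.5]
grip_width: 0.0339
```

```bash
python3 ang.py w19.npz '{"c":[[276.5,202],[278,240]],"b":[[385,6],[387,50]],"d":[[100,112],[109,154]]}';python3 nd.py c 1.05
```

```text
c stud [0.6354 0.2917] r 0.021040991145322978 joint 1.0429489151709133
b stud [0.5766 0.3812] r 0.01856065127920369 joint 0.9478089294252738
d stud [0.5553 0.2401] r 0.020115583762129675 joint 0.9945635218568709
g [0.6335 0.2931 0.0808] delta [ 0.0022 -0.0011] tipz(closed) 0.07380225522674194 rot [3.1175 0.0002 2.6694] w 0.03386244643139971
q [-0.0083  0.9706 -0.8913  1.4852  0.813   1.0593  0.0204] clock 35.85 F [ 0.9455 -0.2181 -0.4584] Mz [-0.0239  0.063  -0.003 ]
joint if gripped 1.058162342730292 turn needed 0.008162342730291927
```

Emit:
drive_tool:
  series:
    - [40,0.002,-0.0012,-0.008,0]
    - [40,0,0,-0.002,0]
    - [40,0,0,0,0]
    - [20,0,0,0,0]
    - [5,0,0,0,0]
    - [5,0,0,0,0]
    - [5,0,0,0,0]

```text
clock: 36.55
position: [0.6356, 0.2923, 0.0234]
tool_rot: [3.119, -0.0, 2.669]
force: [0.8, 1.5, -5.3]
grip_width: 0.0143
```

```bash
python3 nd.py c 1.05
```

```text
g [0.6351 0.2913 0.0704] delta [0.0006 0.0007] tipz(closed) 0.06339240332307065 rot [ 3.1193 -0.      2.6687] w 0.014269233003828688
q [-0.01    0.9839 -0.8833  1.4851  0.8224  1.0489  0.0181] clock 36.55 F [ 0.7999  1.5211 -5.3112] Mz [ 0.1733 -0.1021 -0.0051]
joint if gripped 1.0589012631122752 turn needed 0.008901263112275126
```

Emit:
drive_tool:
  series:
    - [5,0,0,0,-0.1]
    - [5,0,0,0,-0.12]
    - [5,0,0,-0.0005,-0.12]
    - [5,0,0,0,-0.12]
    - [5,0,0,-0.0005,-0.1]
    - [5,0,0,0,-0.06]
    - [5,0,0,0,-0.06]

```text
clock: 37.25
position: [0.6364, 0.2922, 0.0229]
tool_rot: [3.117, 0.001, 1.964]
force: [1.4, 0.3, -4.9]
grip_width: 0.014
```

```bash
python3 nd.py c 1.05
```

```text
g [0.6353 0.2917 0.0699] delta [0.0004 0.0003] tipz(closed) 0.06291642376034112 rot [3.1171 0.0006 1.9638] w 0.01395191728939406
q [-0.0865  0.9297 -0.7397  1.4954  0.7182  0.9747 -0.6338] clock 37.25 F [ 1.3659  0.3118 -4.9073] Mz [-0.0054 -0.175   0.3454]
joint if gripped 1.7638023909009366 turn needed 0.7138023909009366
```

Emit:
drive_tool:
  series:
    - [5,0,0,0,-0.06]
    - [5,0,0,0,-0.06]

```text
clock: 37.45
position: [0.6365, 0.2924, 0.023]
tool_rot: [3.117, 0.0, 1.84]
force: [-2.2, 6.9, 0.2]
grip_width: 0.0141
```

```bash
python3 nd.py c;python3 - <<'E'
from h import *
look('w20')
E
```

```text
g [0.6353 0.2921 0.07  ] delta [ 0.0004 -0.0001] tipz(closed) 0.06296914750767671 rot [3.1165 0.0004 1.8396] w 0.014076934409692396
q [-0.1023  0.9212 -0.7129  1.4959  0.6977  0.9638 -0.7469] clock 37.45 F [-2.1743  6.9349  0.1599] Mz [1.5465 0.8065 0.2891]
joint if gripped 1.8880246185776022 turn needed None
```

View pics/w20.png

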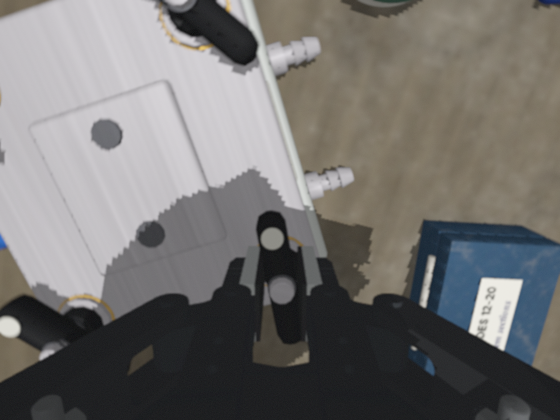

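```bash
python3 ang.py w20.npz '{"c":[[272,238.5],[282.5,290]]}'
```

```text
c stud [0.6362 0.2919] r 0.02158552161731257 joint 1.7046966848578178
```

Emit:
drive_tool:
  series:
    - [5,0,0,0,-0.06]

```text
clock: 37.6
position: [0.6364, 0.2928, 0.0231]
tool_rot: [3.116, 0.0, 1.777]
force: [1.6, -2.2, -3.0]
grip_width: 0.0146
```

```bash
python3 nd.py b .93
```

```text
g [0.6352 0.2925 0.0701] delta [-0.0593  0.0895] tipz(closed) 0.0631301227505189 rot [3.1163 0.0003 1.7767] w 0.014560267543697629
q [-0.1108  0.9168 -0.6993  1.496   0.6869  0.9586 -0.804 ] clock 37.6 F [ 1.5713 -2.1749 -2.9945] Mz [-0.4403 -0.054   1.0208]
joint if gripped 1.9508520602529131 turn needed 1.020852060252913
```

Emit:
drive_tool:
  series:
    - [40,0,0,0,0.05]
    - [40,0,0,0,0]
    - [40,0,0,0.02,0]
    - [40,0,0,0.025,0]
    - [40,-0.008,0.014,0.005,0.13]
    - [40,-0.012,0.018,0,0.145]
    - [40,-0.012,0.018,0,0.145]
    - [40,-0.012,0.018,0,0.145]
    - [40,-0.009,0.014,0,0.145]
    - [40,-0.002,0.003,0,0.14]
    - [40,0,0,0,0.06]
    - [40,0,0,0,0]

```text
clock: 38.8
position: [0.5826, 0.3835, 0.093]
tool_rot: [3.103, 0.005, 2.769]
force: [-0.8, 0.1, 0.6]
grip_width: 0.0342
```

```bash
python3 nd.py b .93; python3 - <<'E'
from h import *
look('w21')
E
```

```text
g [0.5817 0.3819 0.14  ] delta [-0.0058  0.0001] tipz(closed) 0.13299274707411896 rot [3.1027 0.0052 2.7691] w 0.03415620725035027
q [-0.1207  0.9054 -0.9557  1.477   0.7802  1.1268 -0.0107] clock 38.8 F [-0.7742  0.1469  0.5805] Mz [-0.0166  0.0267  0.0124]
joint if gripped 0.9585040889530512 turn needed 0.02850408895305112
```

View pics/w21.png

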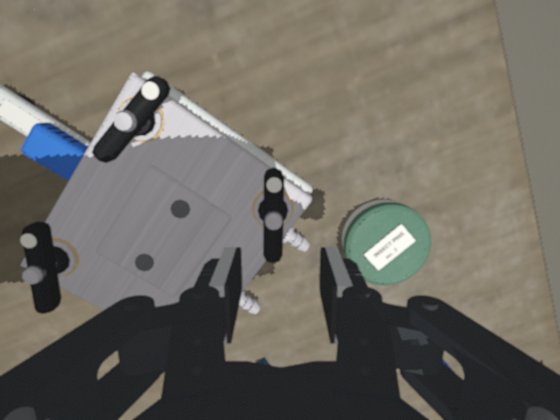

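Emit:
drive_tool:
  series:
    - [40,-0.005,0,-0.015,0.025]
    - [40,0,0,-0.02,0]
    - [40,0,0,-0.013,0]
    - [40,0,0,0,0]
    - [40,0,0,0,0]

```text
clock: 39.35
position: [0.5774, 0.3823, 0.0411]
tool_rot: [3.104, 0.006, 2.787]
force: [-0.1, -0.1, 0.4]
grip_width: 0.0345
```

```bash
python3 ang.py w21.npz '{"b":[[274,184.5],[274,221]]}';python3 nd.py b .93
```

```text
b stud [0.5775 0.3824] r 0.0214085597751179 joint 0.962362513324166
g [0.5766 0.3807 0.0881] delta [-0.0007  0.0013] tipz(closed) 0.08108627099565129 rot [3.1037 0.0057 2.7868] w 0.034463386809104254
q [-0.1337  0.9582 -0.9223  1.5182  0.8349  1.0515 -0.0367] clock 39.35 F [-0.1059 -0.1116  0.3597] Mz [-0.08    0.0914  0.0078]
joint if gripped 0.9407713345567137 turn needed 0.010771334556713641
```

Emit:
drive_tool:
  series:
    - [40,0,0.0013,-0.01,0]
    - [40,0,0,-0.007,0]
    - [40,0,0,0,0]
    - [20,0,0,0,0]
    - [5,0,0,0,0]
    - [5,0,0,0,0]
    - [5,0,0,0,0]

```text
clock: 40.05
position: [0.5773, 0.3832, 0.0233]
tool_rot: [3.105, 0.006, 2.786]
force: [0.1, -0.4, -3.6]
grip_width: 0.0144
```

```bash
python3 nd.py b .93
```

```text
g [0.5765 0.3816 0.0703] delta [-0.0006  0.0004] tipz(closed) 0.06327905512930951 rot [3.105  0.0058 2.7858] w 0.014420981174906594
q [-0.1423  0.9794 -0.9079  1.5224  0.8529  1.03   -0.0497] clock 40.05 F [ 0.0643 -0.3514 -3.5872] Mz [ 0.081   0.0046 -0.0296]
joint if gripped 0.9417627937845827 turn needed 0.01176279378458267
```

Emit:
drive_tool:
  series:
    - [5,0,0,0,-0.1]
    - [5,0,0,0,-0.12]
    - [5,0,0,-0.0005,-0.12]
    - [5,0,0,0,-0.12]
    - [5,0,0,-0.0005,-0.12]
    - [5,0,0,0,-0.12]
    - [5,0,0,0,-0.06]
    - [5,0,0,0,-0.06]

```text
clock: 40.85
position: [0.5782, 0.3829, 0.0228]
tool_rot: [3.103, 0.006, 1.935]
force: [-0.1, 2.1, -3.2]
grip_width: 0.0142
```

```bash
python3 nd.py b .93
```

```text
g [0.5764 0.3825 0.0698] delta [-0.0005 -0.0005] tipz(closed) 0.06279222749899303 rot [3.1027 0.0063 1.9346] w 0.014210565123950386
q [-0.247   0.9123 -0.7291  1.5301  0.7326  0.9494 -0.8441] clock 40.85 F [-0.1199  2.0576 -3.2093] Mz [0.37   0.2355 0.3223]
joint if gripped 1.7929474651676578 turn needed 0.8629474651676577
```

Emit:
drive_tool:
  series:
    - [5,0,0,0,-0.06]
    - [5,0,0,0,-0.06]

```text
clock: 41.05
position: [0.5782, 0.3836, 0.023]
tool_rot: [3.102, 0.005, 1.811]
force: [1.2, -2.2, -2.7]
grip_width: 0.0143
```

```bash
python3 nd.py b;python3 - <<'E'
from h import *
look('w22')
E
```

```text
g [0.5763 0.3834 0.07  ] delta [-0.0004 -0.0014] tipz(closed) 0.06298978409007276 rot [3.1019 0.0054 1.8106] w 0.01426044777381989
q [-0.2648  0.9045 -0.7021  1.5285  0.7118  0.9411 -0.9571] clock 41.05 F [ 1.2356 -2.2314 -2.6868] Mz [-0.551  -0.0314  0.671 ]
joint if gripped 1.917025920277723 turn needed None
```

View pics/w22.png

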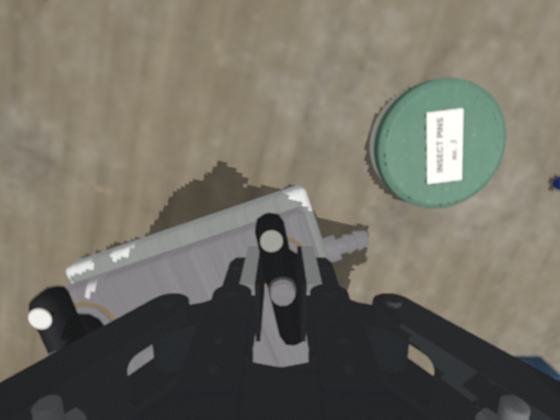

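```bash
python3 ang.py w22.npz '{"b":[[271,240.5],[283.5,292]]}';python3 nd.py d .97
```

```text
b stud [0.5777 0.3825] r 0.021884864888457516 joint 1.7006318973579333
g [0.5763 0.3834 0.07  ] delta [-0.0206 -0.1444] tipz(closed) 0.06297891611829257 rot [3.1019 0.0056 1.8067] w 0.014343304868496321
q [-0.2654  0.9042 -0.7012  1.5285  0.7113  0.9409 -0.9607] clock 41.1 F [ 1.796   0.3459 -4.2683] Mz [-0.18   -0.079   0.7117]
joint if gripped 1.9208614013735679 turn needed 0.9508614013735679
```

Emit:
drive_tool:
  series:
    - [40,0,0,0,0.05]
    - [40,0,0,0,0]
    - [40,0,0,0.02,0]
    - [40,0,0,0.025,0]
    - [40,-0.003,-0.024,0.005,0.12]
    - [40,-0.004,-0.028,0,0.14]
    - [40,-0.004,-0.028,0,0.14]
    - [40,-0.004,-0.028,0,0.14]
    - [40,-0.003,-0.02,0,0.14]
    - [40,-0.001,-0.004,0,0.13]
    - [40,0,0,0,0.03]
    - [40,0,0,0,0]

```text
clock: 42.3
position: [0.561, 0.2498, 0.091]
tool_rot: [3.092, 0.011, 2.731]
force: [0.2, -0.6, 0.2]
grip_width: 0.0342
```

```bash
python3 nd.py d .97; python3 - <<'E'
from h import *
look('w23')
E
```

```text
g [0.5596 0.2479 0.138 ] delta [-0.0039 -0.0089] tipz(closed) 0.13095996774680807 rot [3.0924 0.011  2.7306] w 0.03419345923299661
q [ 0.1315  0.8037 -0.9886  1.728   0.7786  0.9981  0.0248] clock 42.3 F [ 0.2377 -0.5507  0.1846] Mz [-0.046   0.0603  0.013 ]
joint if gripped 0.9970195725877997 turn needed 0.027019572587799745
```

View pics/w23.png

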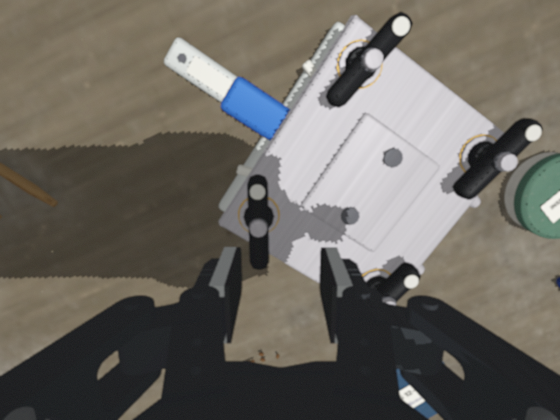

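Emit:
drive_tool:
  series:
    - [40,-0.0038,-0.0078,-0.015,0.02]
    - [40,0,0,-0.02,0]
    - [40,0,0,-0.012,0]
    - [40,0,0,0,0]
    - [40,0,0,0,0]

```text
clock: 42.85
position: [0.5562, 0.2424, 0.0402]
tool_rot: [3.093, 0.011, 2.749]
force: [-0.5, -0.8, 0.1]
grip_width: 0.0338
```

```bash
python3 ang.py w23.npz '{"d":[[257.5,191],[258.5,228]],"a":[[402,26],[373,58]],"b":[[533,132],[507,162]]}';python3 nd.py d .97
```

```text
d stud [0.5555 0.2395] r 0.02169152474583402 joint 0.9873708552985487
a stud [0.4963 0.33  ] r 0.020053039012562168 joint 1.733854540210583
b stud [0.5773 0.382 ] r 0.0201667423532337 joint 1.613326528109834
g [0.5548 0.2405 0.0872] delta [ 0.0009 -0.0015] tipz(closed) 0.080182122451388 rot [3.0929 0.0112 2.7491] w 0.03383104858280566
q [ 0.1166  0.8584 -0.941   1.774   0.8523  0.9175 -0.0078] clock 42.85 F [-0.5191 -0.8461  0.1303] Mz [-0.0116  0.0137  0.032 ]
joint if gripped 0.9785260339822863 turn needed 0.008526033982286352
```

Emit:
drive_tool:
  series:
    - [40,0.0009,-0.0013,-0.01,0]
    - [40,0,0,-0.006,0]
    - [40,0,0,0,0]
    - [20,0,0,0,0]
    - [5,0,0,0,0]
    - [5,0,0,0,0]
    - [5,0,0,0,0]

```text
clock: 43.55
position: [0.5568, 0.2402, 0.0235]
tool_rot: [3.095, 0.011, 2.748]
force: [0.3, 1.4, -4.8]
grip_width: 0.0143
```

```bash
python3 nd.py d .97
```

```text
g [0.5554 0.2384 0.0705] delta [0.0003 0.0006] tipz(closed) 0.06349378620070387 rot [3.0954 0.0115 2.7484] w 0.014328887396421372
q [ 0.1079  0.8793 -0.9216  1.7797  0.8764  0.8964 -0.0223] clock 43.55 F [ 0.2886  1.4102 -4.7586] Mz [ 0.2017 -0.0237 -0.0124]
joint if gripped 0.979148106783287 turn needed 0.009148106783287036
```

Emit:
drive_tool:
  series:
    - [5,0,0,0,-0.1]
    - [5,0,0,0,-0.12]
    - [5,0,0,-0.0005,-0.12]
    - [5,0,0,0,-0.12]
    - [5,0,0,-0.0005,-0.12]
    - [5,0,0,0,-0.1]
    - [5,0,0,0,-0.06]
    - [5,0,0,0,-0.06]

```text
clock: 44.35
position: [0.5571, 0.2388, 0.0231]
tool_rot: [3.095, 0.013, 1.918]
force: [-6.0, 10.2, 2.0]
grip_width: 0.0142
```

```bash
python3 nd.py d .97
```

```text
g [0.5549 0.2387 0.0701] delta [0.0008 0.0003] tipz(closed) 0.0631017948944321 rot [3.095  0.0133 1.9181] w 0.01419266845282244
q [-0.0243  0.8012 -0.7302  1.7908  0.7633  0.8072 -0.7945] clock 44.35 F [-6.003  10.1618  1.9687] Mz [2.4245 1.36   0.1342]
joint if gripped 1.809521767508635 turn needed 0.839521767508635
```

Emit:
drive_tool:
  series:
    - [5,0,0,0,-0.06]
    - [5,0,0,0,-0.06]

```text
clock: 44.55
position: [0.5571, 0.2391, 0.0234]
tool_rot: [3.095, 0.013, 1.794]
force: [1.4, -4.7, -1.0]
grip_width: 0.0139
```

```bash
python3 nd.py d;python3 - <<'E'
from h import *
look('w24')
E
```

```text
g [0.5548 0.2392 0.0703] delta [ 0.0009 -0.0002] tipz(closed) 0.06332611980491372 rot [3.0945 0.0133 1.7942] w 0.013913886656598446
q [-0.0464  0.7922 -0.701   1.7894  0.7422  0.7989 -0.9056] clock 44.55 F [ 1.4404 -4.7376 -0.9627] Mz [-1.0377  0.0528  0.8596]
joint if gripped 1.9334262857515645 turn needed None
```

View pics/w24.png

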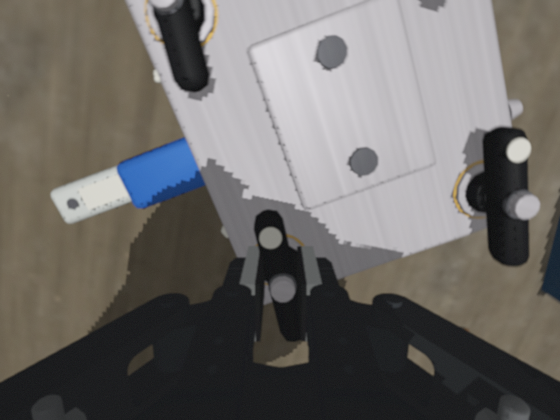

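Emit:
drive_tool:
  series:
    - [40,0,0,0,0.05]
    - [40,0,0,0,0]
    - [40,0,0,0.02,0]
    - [40,0,0,0.03,0]
    - [40,0,0,0.04,0]
    - [40,0,0.01,0.04,0]
    - [40,0,0.02,0.03,0]
    - [40,0,0.02,0,0]
    - [40,0,0,0,0]
    - [40,0,0,0,0]

```text
clock: 45.6
position: [0.5564, 0.2918, 0.1916]
tool_rot: [3.092, 0.01, 1.841]
force: [-0.1, -0.4, 0.1]
grip_width: 0.0345
```

```bash
python3 ang.py w24.npz '{"d":[[270.5,238],[283,289]],"c":[[518,150],[521,206]]}'; python3 - <<'E'
from h import *
s=look('w25');print(s['position'],s['tool_rot'],s['force'])
snap('side','sd25.png');snap('scene','sc25.png')
a=cv2.imread('pics/w25.png');
E
```

```text
d stud [0.5556 0.2394] r 0.021718297790081463 joint 1.7153930061475648
c stud [0.635  0.2905] r 0.021475184189753645 joint 1.6866295642311524
[0.55638633 0.29179242 0.19158795] [3.09225297 0.0095909  1.84068193] [-0.12092259 -0.44303945  0.08185426]
```

View pics/w25.png

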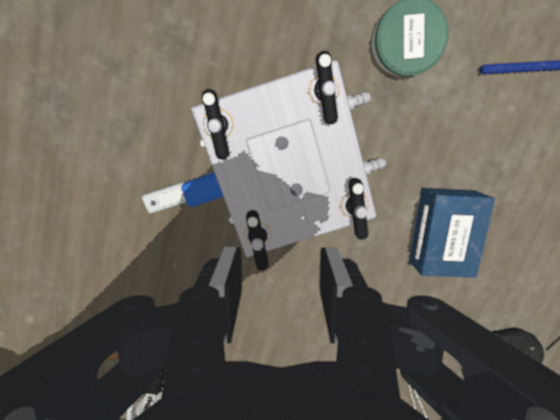

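```bash
python3 - <<'E'
import cv2
a=cv2.imread('pics/w25.png')[40:280,140:390];cv2.imwrite('pics/w25z.png',cv2.resize(a,None,fx=2.5,fy=2.5,interpolation=3))
E
```

```text
(no output)
```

View pics/w25z.png

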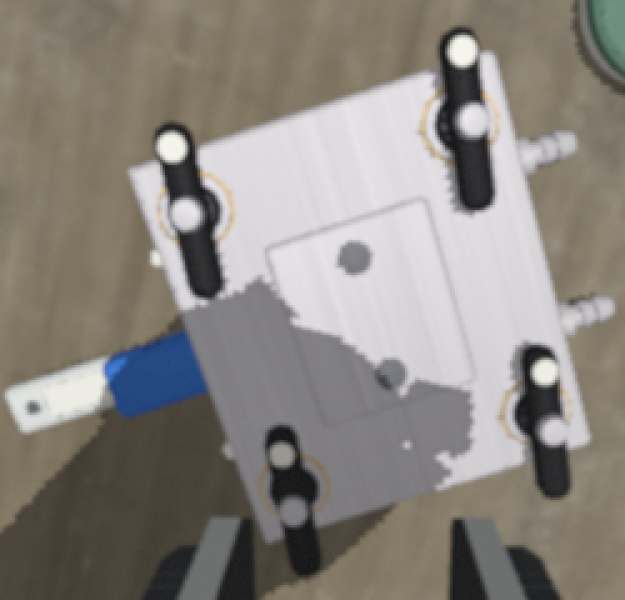

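```bash
python3 - <<'E'
from h import *
import json,subprocess
Z=lambda u,v:[140+u/2.5,40+v/2.5]
D={'a':((173,147),(186.5,213)),'b':((462,49),(473,119)),'c':((545,372),(554,431)),'d':((282,455),(294,511))}
print(subprocess.run(['python3','ang.py','w25.npz',json.dumps({k:[Z(*x),Z(*y)] for k,(x,y) in D.items()})],capture_output=True,text=True).stdout)
D={'a':((173,147),(205,283)),'b':((462,49),(477,193)),'c':((545,372),(552,482)),'d':((282,455),(304,558))}
setcam('w25.npz')
u=np.array([.833,.553]);n=np.array([-.553,.833])
for q,z in (((112,385),.041),((110,395),.041),((107,365),.041),((122,412),.041)):
    w=ray('wrist',Z(*q),z)[:2]; print('handle',u@w-.6430,n@w+.0543)
for q in ((128,170),(268,543),(590,440),(488,52)):
    w=ray('wrist',Z(*q),.054)[:2]; print('plate corner',u@w-.6430,n@w+.0543)
E
```

```text
a stud [0.4973 0.3301] r 0.020439070249180305 joint 1.7303512190210109
b stud [0.5775 0.3822] r 0.02095198651643953 joint 1.6829736115883902
c stud [0.6366 0.2912] r 0.0217187788403507 joint 1.6771624371225542
d stud [0.5562 0.2396] r 0.021298332438678732 joint 1.707134567403683

handle -0.10120449365291218 0.0028228168711325885
handle -0.10341092050081113 -0.0005809286156311516
handle -0.10001193929408025 0.010644718516345839
handle -0.1016743732295824 -0.008302078186838535
plate corner -0.06348312015389568 0.073578996289268
plate corner -0.06479747862646101 -0.07287654757250052
plate corner 0.06528269776190121 -0.07320211019910296
plate corner 0.06488910954544402 0.0719877194549474
```

```bash
python3 - <<'E'
import cv2,numpy as np
for n,o in (('sd25','side0'),):
    a=cv2.imread('pics/sd25.png');b=cv2.imread('pics/side0.png')
    cv2.imwrite('pics/cmp.png',np.hstack([cv2.resize(b,(400,300)),cv2.resize(a,(400,300))]))
E
```

```text
(no output)
```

View pics/cmp.png

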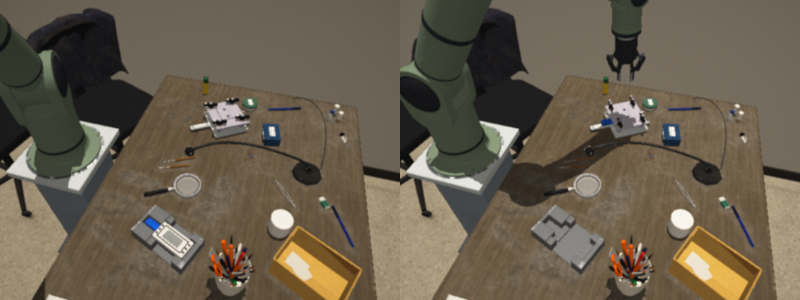

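The side view shows the tray empty, the cassette in the holder, and the magnifier, tin and glue stick where they were; the gripper is clear.

```bash
python3 -c "
from workcell import bot
print(bot.job_done(), bot.observe()['clock'])"
```

```text
the job is handed in; nothing more can be done
the job is handed in; nothing more can be done
```

I moved the cassette from the tray into the holder with the blue handle facing the robot. I then pushed it in by the handle until the back stop pushed back at about 24 N. The job was handed in at about 46 s of the 72 s allowed.

**Nuts:** I tightened in the order a, c, b, d in both rounds. The first round turned each nut 0.75 to 0.78 rad, about an eighth of a turn. In the second round each was turned until it stopped, with the turning moment rising to 0.7–1.0 N m.

**Last checks:**
- **Nut angles:** the final wrist picture gives 1.73 (a), 1.68 (b), 1.68 (c) and 1.71 (d) rad against the stop at 1.70. The close-ups at the stop gave 1.70 to 1.72, so I take the differences as reading noise. One oblique look at nut b along the way read 1.61, which I put down to the angle of view.
- **Cassette position:** the handle end reads 102–103 mm in front of the seat, against a nominal 106. The plate's front edge reads about 2 mm off in the same direction in that picture, so this fits the cassette being home to within a millimetre or two. I relied on the stop contact.
- **Other objects:** the before and after side views show the magnifier, tin and glue stick unmoved, and the gripper clear of everything.

**What disagreed:** the fingertips sit about 40 mm behind the reported TCP. My first grasp closed in the air above the cassette without contact, and I corrected for the offset from then on.

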